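# Load the spacers, flip the catch and hold the contact lever

## Robot

A 6-joint arm with a two-finger parallel gripper is mounted at the origin on the work surface. World frame = base frame: x ahead of the robot, y to its left, z up, the work surface at z = 0. Lengths are in mm, angles in rad, forces in N, time in s.
With the tool pointing down it reaches from about 400 to 925 mm from the base axis. Payload 12.5 kg.
Tool frame: the origin (TCP) lies midway between the tips of the shut fingers; the grasp point (between the pads) lies env.grasp_offset behind it (env.grasp_offset is the distance from the TCP to the grasp point, in mm); x points along the fingers, y is the direction in which the jaws open and shut, and the axes are right-handed (so a half turn about x gives the same grasp; the last joint's range is limited). The gripper opens to 95 mm and grips with 3 to 60 N. Pads are 20 mm wide; open, the fingers measure 119 mm over their backs; the gripper's body (75 mm by 180 mm) begins 59 mm behind the grasp point.
Start: joints at [1.101, 0.491, 1.559, -0, 1.092, -0.106], TCP at [222.377, 584.119, 214.661] pointing down, gripper open.
Joint ranges: [-3.1, 3.1], [-0.84, 2.19], [0.05, 2.79], [-1.13, 4.28], [0.06, 2.93], [-2.69, 2.69]. Speed limits (rad/s): [2.22, 2.22, 2.79, 3.14, 3.14, 3.14].

## Interface

Orientations are given as [roll, pitch, yaw] about the fixed x, y, z axes, in that order (R = Rz(yaw) Ry(pitch) Rx(roll)).
In Python, from cell import env gives the robot as it stands.
- The arm moves only by the tool apply_moves, never from a script. Its arguments are lists of equal length, an entry for each row: "offset": the shift along the world's x, y, z in units of 25 mm (1.0 is 25 mm), a list of three; "yaw": the turn about the world's z in units of 6 degrees (1.0 is 6 degrees); "jaw": the closure, from -1 (fully open) to 1 (shut), so that 0 is half open. A call has 1 to 20 rows; each row is the pose to reach, as a shift and turn from the pose measured when the call began; what a row does not reach only later rows make up. A row lasts 1/8 s, in which the tool goes at most 62.5 mm and 10.7 degrees, less where a joint would pass 70% of its speed; a pose out of reach is approached as far as the arm can. A call with a gripper value outside its range is refused whole. The fingers move at their own pace and stop on an object; the grip force is fixed at half the most. Time passes only in rows, so rows that repeat a pose let the fingers close. It gives the time, the measured TCP pose, the force and the opening at its end, in the units of the state.
- env.state(): the state, without advancing time (a new reading comes with each control period).
- env.read_camera(name): name is "scene" or "top" or "wrist"; returns a dict with "frame" (384x512x3 uint8, red, green, blue), "fx", "fy", "cx", "cy" (pixels), "xyz" and "rotation" of the camera in the world; the wrist camera has in their place "hand_eye" (4x4, takes a point from camera to tool coordinates, whose origin is the TCP and whose axes are the tool frame's). Camera axes: x right, y down, z forward; pixel columns grow to the right and rows downward; lengths in mm; the calibration is good to about 2 mm. A picture is of the moment at which its call begins: read the wrist's pose just before it. There is no depth.
- env.job_done(): hands the job in, once; it reports no verdict.
The state is a dict: "t": time; "joints": joint angles; "qvel": joint speeds; "tau": joint torques, N m; "eef_pos": TCP position; "tcp_rot": TCP orientation; "ft_force": force on the tool from outside, world axes, zero at the start; "moment": the same for the moment, N m; "opening": opening from 0.0 (shut) to 1.0 (fully open).
Only numpy, scipy, OpenCV 4.12 (cv2) and the standard library are available. Lean on these libraries where they do the work, as an engineer would, in place of code of your own. Each camera call takes 0.05 s, during which the arm holds its last target.

## Task

Stand the two loose aluminium spacers in the empty pockets of the contact fixture, the short one in the row of short spacers and the long one in the row of long ones, and let go of them. Then flip the red safety catch right over, away from the lever, and pull the black-handled lever all the way towards the robot so that the contacts close. Finish while still holding the lever fully pulled against its spring, with the other things on the bench left where they are.

Things in the scene. Friction and masses are not known exactly. Their poses are not given: they have to be found in the camera images.
- fixture: the contact fixture: a fixed dark steel base plate 200 mm (x, away from the robot, yaw within 0.2 rad) by 310 mm (y, leftwards, -150 to +160) by 12 mm; origin on its underside. Two black row blocks along x at y = -30 and -110 mm (which is which varies), a low white carriage (top 24 mm over the bench) between. Grey lever console 170 x 64 mm, 46 mm high, at y = +110 mm
- short_row: black row block on the base plate, 130 x 40 x 15 mm, carrying two fixed 50 mm spacers and one empty pocket at its end nearest the robot; its top is 27 mm above the bench, the fixed short spacers' tops 65 mm. Axes parallel to the fixture's; origin under its centre
- long_row: the like block with two fixed 70 mm spacers (tops 85 mm above the bench) and one empty pocket at the end nearest the robot
- short_pocket (a point): centre of the mouth of the short row's empty round pocket: 20 mm wide, 12 mm deep, straight down; the nearest fixed spacer stands 40 mm farther along the row (+x of the fixture). The mouth is 27 mm above the bench, the pocket floor 15 mm
- long_pocket (a point): the same point of the long row's empty pocket (same size and depth)
- short_spacer: loose round aluminium spacer, 16 mm across, 50 mm long, about 27 g, standing upright on the bench; origin at the centre of its underside, z along it
- long_spacer: loose look-alike aluminium spacer, 16 mm across, 70 mm long, about 38 g, standing upright on the bench; origin at the centre of its underside, z along it
- catch (a joint): angle of the red safety catch in rad, about a hinge along the fixture's x: near 0 it leans 0.5 rad (29 degrees) to the right (fixture's -y) across the lever's path and blocks the lever, at 1.4 (its stop) it leans 0.9 rad to the left (+y), clear of the lever. Stiff hinge: stays where it is left, needs about 1 N at the knob
- catch_hinge (a point): hinge axis of the catch, 80 mm above the bench, on a post at the left of the console
- catch_knob (a point): centre of the catch's round red knob, 20 mm across, 90 mm from the hinge; the bar between is 14 mm wide (x) and 8 mm thick, with a stub on its far side (to 14 mm beyond its middle) that stops the lug on the lever's stem. As it lies closed push it over at knob height with closed fingertips coming from the right (-y), or carry it by the knob
- lever (a joint): angle of the lever in rad: at 0 it leans 0.6 rad away from the robot, at 1.0 (its stop) it leans 0.4 rad towards the robot. A spring drives it back to 0: about 2.5 N at the handle to start, 7 N at the stop. While the catch is over it, it moves only some 0.1 rad
- lever_hinge (a point): hinge axis of the lever (along the fixture's y), 55 mm above the bench, in the middle of the console's width
- lever_grip (a point): centre of the lever's black handle, a round crossbar 22 mm thick and 40 mm long along the fixture's y, on a 12 mm square steel stem, 140 mm from the hinge. It is best pinched by its two flat ends from above: it can then pivot between the fingers as it swings
- ring_gauge: a steel ring gauge, 48 mm across and 14 mm high, lying flat on the mat; origin under its centre; to be left alone
- thumb_nut: a brass thumb nut, 26 mm across and 16 mm high, lying on the fixture's base plate at its far edge, between the rows and the lever console; origin under its centre; to be left alone
- screwdriver: a screwdriver 170 mm long lying on the mat, handle towards its own -x; to be left alone
- swab_jar: an amber glass jar, 56 mm across and 70 mm high; to be left alone
- screw_tray: a black divided screw tray, 110 x 160 x 30 mm; to be left alone
- torque_driver: a lying torque driver with a blue 28 mm thick grip, 160 mm long; to be left alone

How it is judged (in metres and radians):
On the way, in this order (a step that is already met when the one before it is completed fails the run):
1. both spacers stand in the empty pockets of their own rows, let go, with the catch still over the lever (horizontal distance between short_spacer and short_pocket below 0.005 m and z of short_spacer in the frame of short_pocket below -0.009 m and angle between each of short_spacer, long_spacer's own z axis and vertical below 0.12 rad and contact force between each of short_spacer, long_spacer and the arm below 0.1 N and contact force between each of short_spacer, long_spacer and the fingers below 0.1 N and horizontal distance between long_spacer and long_pocket below 0.005 m and z of long_spacer in the frame of long_pocket below -0.009 m and value of joint catch below 0.5 rad), for 0.2 s.
2. the catch is flipped over, before the lever is pulled (value of joint catch above 1.1 rad and value of joint lever below 0.2 rad), for 0.2 s.
3. the lever is pulled all the way (value of joint lever above 0.88 rad), for 0.3 s.
At the end, for the whole second after the job is handed in: the lever is held by the fingers (over 1 N) at more than 0.88 of its 1.0 rad, the catch stays flipped (over 1.1 rad), and each spacer stands untouched in its own row's pocket: within 5 mm of the pocket's centre, at least 9 mm deep, within 0.12 rad of upright (horizontal distance between short_spacer and short_pocket below 0.005 m and z of short_spacer in the frame of short_pocket below -0.009 m and angle between each of short_spacer, long_spacer's own z axis and vertical below 0.12 rad and contact force between each of short_spacer, long_spacer and the arm below 0.1 N and contact force between each of short_spacer, long_spacer and the fingers below 0.1 N and horizontal distance between long_spacer and long_pocket below 0.005 m and z of long_spacer in the frame of long_pocket below -0.009 m and value of joint catch above 1.1 rad and value of joint lever above 0.88 rad and contact force between the fingers and lever above 1 N); the arm keeps its last pose, push and grip.
It fails at once if a bystander is shifted by more than 30 mm (distance of any of ring_gauge, thumb_nut, screwdriver, swab_jar, screw_tray, torque_driver from where it was at the start of the episode above 0.03 m).
It also fails if it takes over 72 s, if anything falls off the work surface, if the arm or the gripper's body presses on something with over 40 N, if the wrist force passes 120 N, or if a joint passes its speed limit or range.

## Working session

There is one attempt and no reset: what is moved stays moved. The work goes in short steps, Python scripts to look and compute and a tool call to move; the robot and the scene stay as the last step left them, time stands still between calls to the robot, and variables do not carry over. Pictures are saved under pics/ and viewed, and the job is handed in when it is done.

Besides the shell and the picture viewer there is one more tool, called after "Call:" as name([rows], argument=value, ...), one row to a line, values as JSON. apply_moves: Moves the arm, as the interface text tells. Its arguments: {"type":"object","properties":{"offset":{"type":"array"},"yaw":{"type":"array"},"jaw":{"type":"array"}},"required":["offset","yaw","jaw"]}

```bash
mkdir -p pics; ls
cat > h.py <<'E'
import numpy as np, cv2, pickle
from scipy.spatial.transform import Rotation as R
from cell import env
def snap(name,tag):
    s=env.state(); c=env.read_camera(name)
    if 'hand_eye' in c:
        T=np.eye(4); T[:3,3]=s['eef_pos']; T[:3,:3]=R.from_euler('xyz',s['tcp_rot']).as_matrix()
        T=T@np.array(c['hand_eye'])
        c['xyz']=T[:3,3]; c['rotation']=T[:3,:3]
    c['xyz']=np.array(c['xyz']); c['rotation']=np.array(c['rotation'])
    if c['rotation'].shape!=(3,3): print('rot',c['rotation']); c['rotation']=R.from_euler('xyz',c['rotation']).as_matrix()
    pickle.dump(c,open(f'pics/{tag}.pkl','wb'))
    cv2.imwrite(f'pics/{tag}.png',c['frame'][:,:,::-1]); return c
def load(tag): return pickle.load(open(f'pics/{tag}.pkl','rb'))
def crop(tag,x0,y0,x1,y1,k):
    f=load(tag)['frame'][y0:y1,x0:x1,::-1]
    f=cv2.resize(f,None,fx=k,fy=k,interpolation=cv2.INTER_CUBIC)
    cv2.imwrite(f'pics/{tag}_c{x0}_{y0}.png',f)
def ray(c,u,v):
    d=c['rotation']@np.array([(u-c['cx'])/c['fx'],(v-c['cy'])/c['fy'],1.]); return c['xyz'],d/np.linalg.norm(d)
def atz(c,u,v,z):
    o,d=ray(c,u,v); return o+d*(z-o[2])/d[2]
def proj(c,p):
    q=c['rotation'].T@(np.array(p,float)-c['xyz']); return np.array([c['fx']*q[0]/q[2]+c['cx'],c['fy']*q[1]/q[2]+c['cy']])
def tri(obs):
    A=np.zeros((3,3));b=np.zeros(3);P=[]
    for c,u,v in obs:
        o,d=ray(c,u,v);M=np.eye(3)-np.outer(d,d);A+=M;b+=M@o;P.append((o,M))
    x=np.linalg.solve(A,b); return x,[np.linalg.norm(M@(x-o)) for o,M in P]
E
python3 - <<'E'
from h import *
np.set_printoptions(precision=2,suppress=True)
for n in ('scene','top','wrist'):
    c=snap(n,n+'0'); print(n,c['fx'],c['cx'],c['cy'],c['xyz'],c['rotation'].round(3).tolist())
print(env.state(),env.grasp_offset)
E
```

```text
pics
rot [-2.54 -0.    1.12]
scene 448.33108351771455 250.48079632203584 188.13696451519237 [1208.07 -308.44 1183.31] [[0.433, 0.745, -0.507], [0.901, -0.358, 0.244], [0.0, -0.562, -0.827]]
rot [-2.98  0.01 -1.58]
top 395.16182672647403 251.06907827455547 191.9194848390577 [ 334.05  -15.65 1453.43] [[-0.008, -0.987, 0.16], [-1.0, 0.01, 0.012], [-0.014, -0.16, -0.987]]
wrist 269.8279824637473 253.40352869775526 190.2827875634358 [144.15 613.28 384.22] [[0.356, 0.894, 0.271], [0.935, -0.34, -0.104], [-0.001, 0.29, -0.957]]
{'t': 0.15, 'joints': array([ 1.1 ,  0.49,  1.56, -0.  ,  1.09, -0.11]), 'qvel': array([ 0., -0., -0., -0.,  0., -0.]), 'tau': array([  0.  , -61.29, -25.83,   0.07,   0.05,  -0.  ]), 'eef_pos': array([222.29, 583.97, 214.21]), 'tcp_rot': array([-1.64,  1.57, -2.  ]), 'ft_force': array([ 0.25, -0.24,  0.68]), 'moment': array([-0.02, -0.01, -0.01]), 'opening': 1.000069783258465} 18.8
```

Run:
```python
from h import *
for n in ('scene0','top0'):
    f=load(n)['frame'][:,:,::-1]; cv2.imwrite(f'pics/{n}_b.png',cv2.resize(f,(768,576),interpolation=cv2.INTER_CUBIC))
```

```text
(no output)
```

View pics/scene0_b.png

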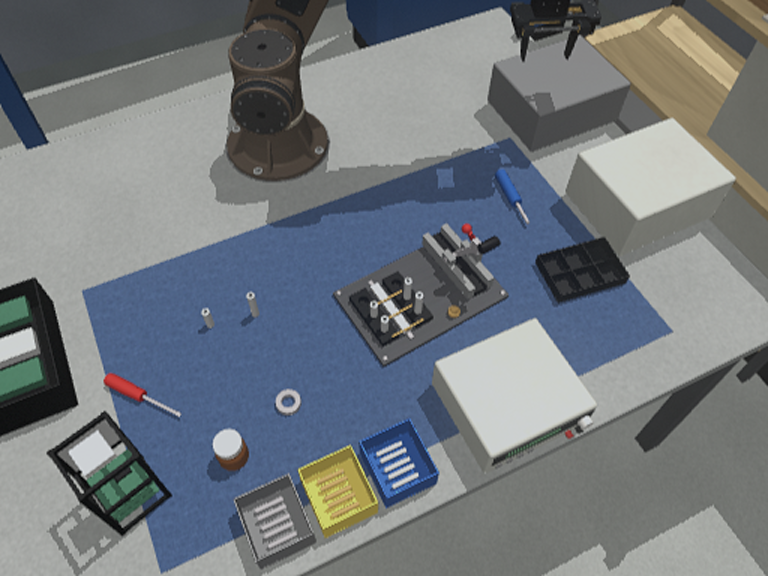

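View pics/top0_b.png

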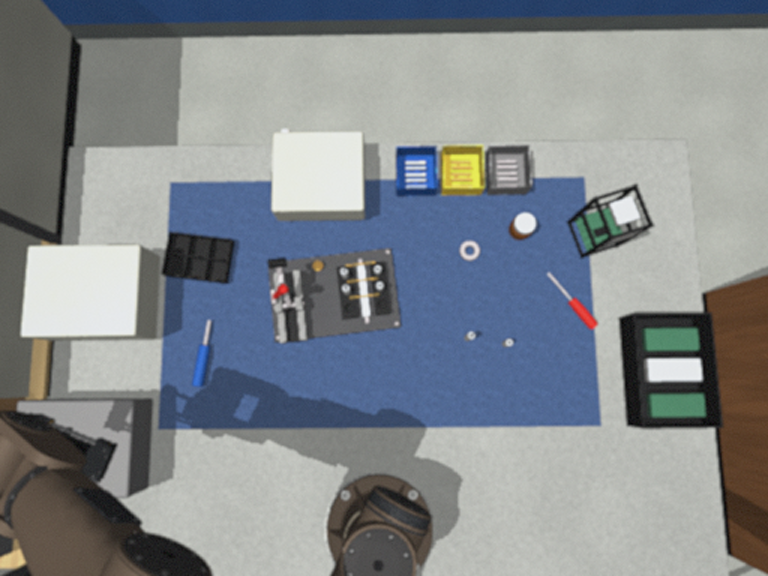

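View pics/wrist0.png

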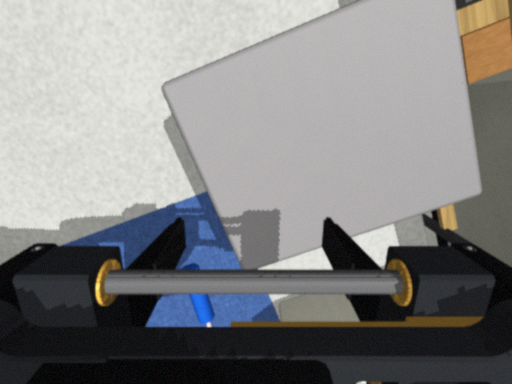

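The scene view (768x576) shows the spacers at about (207,318) and (252,305), and the fixture around (420,290). The top view shows the fixture around (335,295) and the spacers at (472,335) and (509,342). I'll enlarge these areas.

Run:
```python
from h import *
crop('scene0',215,140,345,245,6)
crop('scene0',120,180,190,230,8)
crop('top0',170,160,275,235,7)
crop('top0',300,205,360,245,10)
```

```text
(no output)
```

View pics/scene0_c215_140.png

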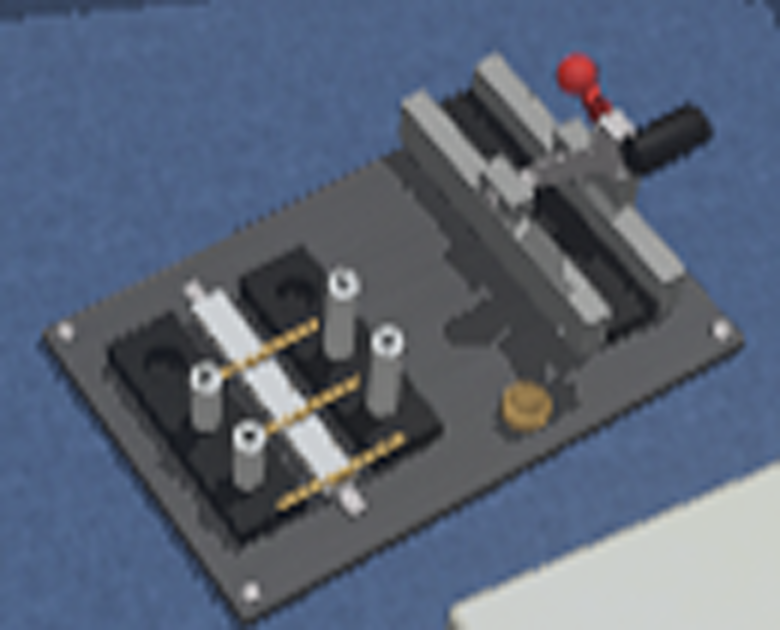

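View pics/scene0_c120_180.png

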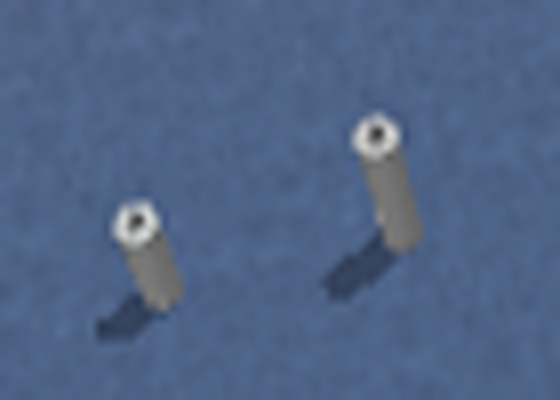

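View pics/top0_c170_160.png

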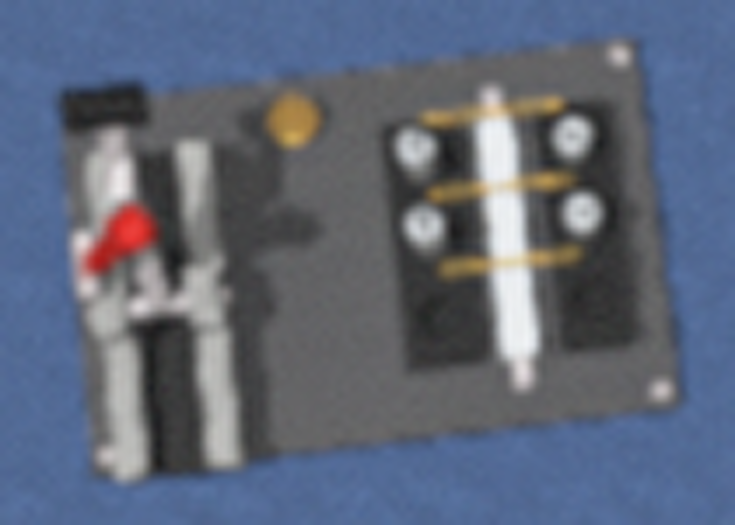

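View pics/top0_c300_205.png

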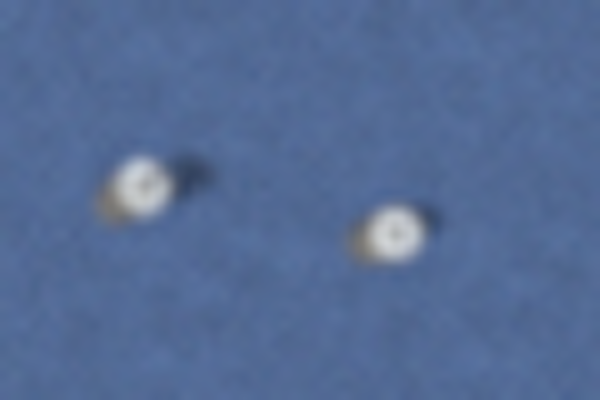

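In the scene crop, the left loose spacer's top is at (137,222) and the right (taller) one's at (376,135). The row near the lever holds the tall spacers, with tops at (344,285) and (387,341). The other row's tops are at (206,379) and (249,437).

```bash
cat > m1.py <<'E'
from h import *
np.set_printoptions(precision=1,suppress=True)
S=load('scene0');T=load('top0')
a=lambda u,v,k,x,y:((u+.5)/k-.5+x,(v+.5)/k-.5+y)
s6=lambda u,v:a(u,v,6,215,140); s8=lambda u,v:a(u,v,8,120,180)
t7=lambda u,v:a(u,v,7,170,160); t10=lambda u,v:a(u,v,10,300,205)
pts={'short':(s8(137,222),t10(396,234)),'long':(s8(376,135),t10(144,187)),
'L1':(s6(344,285),t7(424,226)),'L2':(s6(387,341),t7(415,147)),
'S1':(s6(206,379),t7(582,213)),'S2':(s6(249,437),t7(572,137)),
'knob':(s6(577,74),t7(133,229)),'handle':(s6(668,136),t7(104,108)),
'cSN':(s6(65,330),t7(661,390)),'cSF':(s6(251,592),t7(619,54)),
'nut':(s6(525,398),t7(293,120))}
for n,(p,q) in pts.items():
    x,e=tri([(S,*p),(T,*q)]); print(n,x,np.array(e))
E
python3 m1.py
```

```text
short [ 429.  -308.8   49.5] [0.3 0.3]
long [ 444.8 -217.5   69.9] [0.3 0.3]
L1 [557.   75.2  81.6] [0. 0.]
L2 [596.9  79.   83.5] [0.7 0.7]
S1 [566.   -4.5  61.9] [0.4 0.4]
S2 [605.4   0.1  62.2] [0.6 0.6]
knob [543.4 206.9 162.3] [1. 1.]
handle [600.6 221.1 171.7] [0.1 0.1]
cSN [479.8 -44.7  14.4] [0.5 0.5]
cSF [659.4 -24.7  14.4] [0.6 0.6]
nut [623.8 147.8  22.2] [0.7 0.7]
```

Run:
```python
from h import *
s=env.state();M=R.from_euler('xyz',s['tcp_rot']).as_matrix();print(M.round(3));print(np.degrees(np.arctan2(M[1,1],M[0,1])), s['opening'])
```

```text
[[-0.     0.356  0.935]
 [-0.001  0.935 -0.356]
 [-1.    -0.001 -0.   ]]
69.15782710531394 1.000069783258465
```

Call:
apply_moves([
  [1.5, -2, 1.1],
  [3, -4, 2.2],
  [4.5, -6, 2.2],
  [6.2, -8, 2.2],
  [7.5, -10, 2.2],
  [8.3, -12, 2.2],
  [9, -14, 2.2],
  [9.6, -16, 2.2],
  [10.2, -18, 2.2],
  [10.7, -20, 2.2],
  [11.1, -22, 2.2],
  [11.1, -22, 2.2],
  [11.1, -22, 2.2],
  [11.1, -22, 2.2],
], yaw=[0.5, 1, 1.5, 2, 2.5, 3, 3.5, 4, 4.48, 4.48, 4.48, 4.48, 4.48, 4.48], jaw=[0, 0, 0, 0, 0, 0, 0, 0, 0, 0, 0, 0, 0, 0])

```text
t: 1.9
eef_pos: [499.6, 35.0, 269.2]
tcp_rot: [-1.798, 1.57, -1.691]
ft_force: [0.5, -0.2, -0.2]
opening: 0.503
```

Run:
```python
from h import *
c=snap('wrist','w1');print(c['xyz'],env.state()['eef_pos'],env.state()['t'],env.state()['ft_force'])
f=c['frame'][:,:,::-1]; cv2.imwrite('pics/w1_b.png',cv2.resize(f,(768,576),interpolation=cv2.INTER_CUBIC))
```

```text
[416.4583875   26.27098739 439.28735616] [499.57545758  34.98957547 269.21654862] 1.95 [ 0.49521972 -0.12782793 -0.22369706]
```

View pics/w1_b.png

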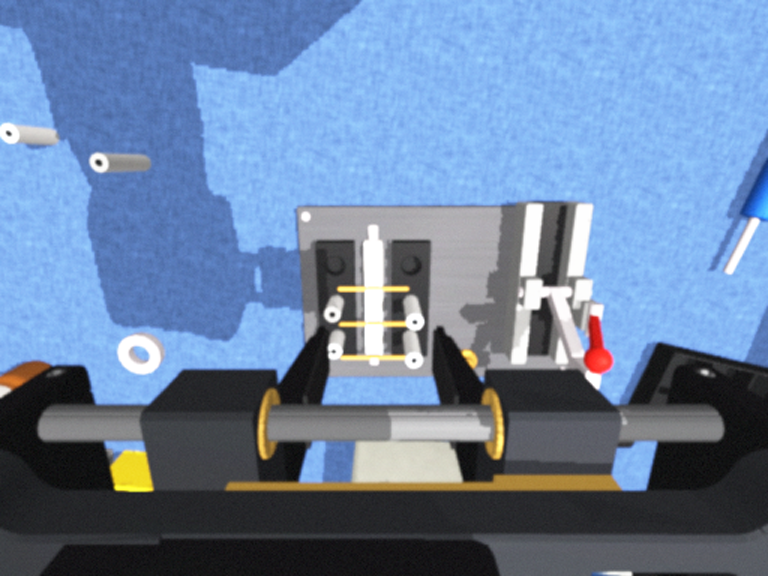

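The wrist view (768 wide) shows the whole fixture: pocket mouths at about (335,265) and (410,265), the fixed spacers below them, and the loose spacers at top left at (10,133) and (99,162). I'll enlarge it.

Run:
```python
from h import *
crop('w1',195,130,300,250,5)
crop('w1',0,75,110,120,7)
```

```text
(no output)
```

View pics/w1_c195_130.png

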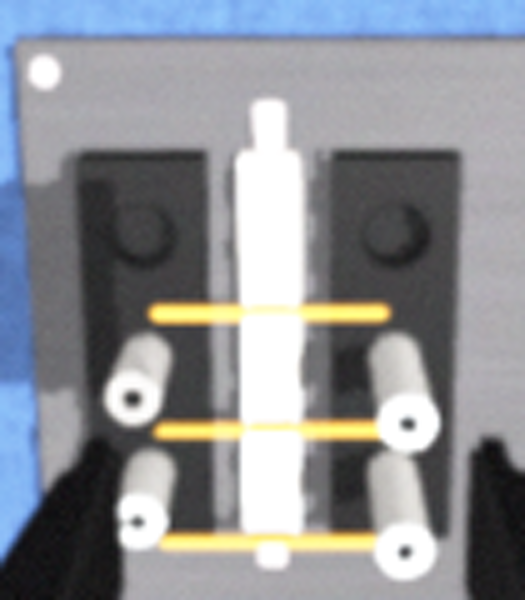

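View pics/w1_c0_75.png

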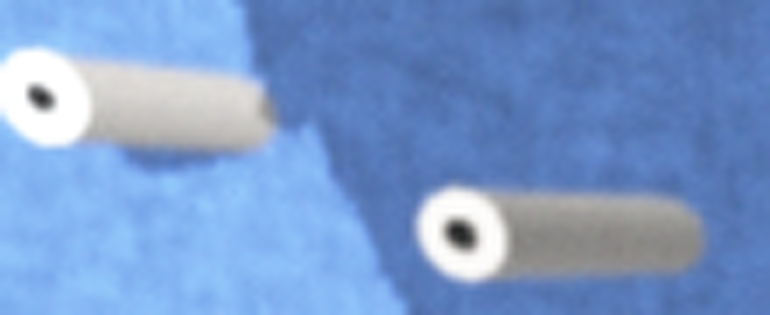

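```bash
cat > m2.py <<'E'
from h import *
np.set_printoptions(precision=1,suppress=True)
W=load('w1');S=load('scene0');T=load('top0')
a=lambda u,v,k,x,y:((u+.5)/k-.5+x,(v+.5)/k-.5+y)
w5=lambda u,v:a(u,v,5,195,130); w7=lambda u,v:a(u,v,7,0,75)
print('Spk',atz(W,*w5(143,235),27),'Lpk',atz(W,*w5(396,234),27))
for n,p,z in (('S1',(131,398),65),('S2',(137,521),65),('L1',(408,423),85),('L2',(405,551),85)): print(n,atz(W,*w5(*p),z))
print('short',atz(W,*w7(45,97),50),'long',atz(W,*w7(462,235),70))
from m1 import pts
E
python3 m2.py
python3 - <<'E'
import sys; sys.path.insert(0,'.')
E
```

```text
Spk [523.6 -10.4  27. ] Lpk [514.8  68.7  27. ]
S1 [563.7  -6.8  65. ]
S2 [603.5  -2.1  65. ]
L1 [555.   73.2  85. ]
L2 [594.7  77.5  85. ]
short [ 426.5 -309.8   50. ] long [ 442.4 -218.7   70. ]
short [ 429.  -308.8   49.5] [0.3 0.3]
long [ 444.8 -217.5   69.9] [0.3 0.3]
L1 [557.   75.2  81.6] [0. 0.]
L2 [596.9  79.   83.5] [0.7 0.7]
S1 [566.   -4.5  61.9] [0.4 0.4]
S2 [605.4   0.1  62.2] [0.6 0.6]
knob [543.4 206.9 162.3] [1. 1.]
handle [600.6 221.1 171.7] [0.1 0.1]
cSN [479.8 -44.7  14.4] [0.5 0.5]
cSF [659.4 -24.7  14.4] [0.6 0.6]
nut [623.8 147.8  22.2] [0.7 0.7]
```

Call:
apply_moves([
  [-0.5, -2.2, 0],
  [-1, -4.5, 0],
  [-1.5, -6.5, 0],
  [-2, -8.5, 0],
  [-2.24, -10.12, -1.5],
  [-2.24, -10.12, -3.5],
  [-2.24, -10.12, -5.5],
  [-2.24, -10.12, -6.4],
  [-2.24, -10.12, -6.4],
  [-2.24, -10.12, -6.4],
], yaw=[0, 0, 0, 0, 0, 0, 0, 0, 0, 0], jaw=[0, 0, 0, 0, 0, 0, 0, 0, 0, 0])

```text
t: 3.2
eef_pos: [444.2, -217.8, 110.2]
tcp_rot: [-1.034, 1.569, -0.927]
ft_force: [-0.2, -0.5, 0.6]
opening: 0.505
```

Run:
```python
from h import *
c=snap('wrist','w2');s=env.state();print(c['xyz'],s['eef_pos'],s['t'],s['ft_force'])
f=c['frame'][:,:,::-1].copy(); cv2.imwrite('pics/w2_b.png',cv2.resize(f,(768,576),interpolation=cv2.INTER_CUBIC))
p=s['eef_pos']; print('axis z70, z0 at tcp xy',1.5*proj(c,[p[0],p[1],70]),1.5*proj(c,[p[0],p[1],0]),1.5*proj(c,p))
```

```text
[ 360.92608556 -226.50056655  280.20149794] [ 444.25866025 -217.97253442  110.43096199] 3.25 [ 0.64251762 -0.03593313  0.8677614 ]
axis z70, z0 at tcp xy [379.84818149 319.32590175] [380.07213955 283.33706956] [379.64567813 351.86708316]
```

View pics/w2_b.png

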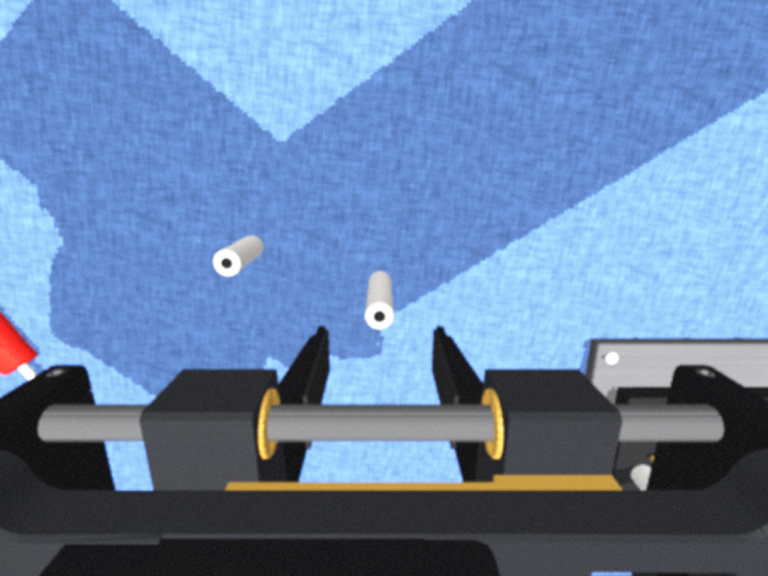

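The long spacer's top is at (379,316), and the TCP axis is predicted at (380,319), so it lines up to about 1.5 mm. I'll descend and grip.

Call:
apply_moves([
  [-0.05, 0, -1],
  [-0.05, 0, -2],
  [-0.05, 0, -2.97],
  [-0.05, 0, -2.97],
  [-0.05, 0, -2.97],
  [-0.05, 0, -2.97],
  [-0.05, 0, -2.97],
  [-0.05, 0, -2.97],
  [-0.05, 0, -2.97],
  [-0.05, 0, -2.97],
], yaw=[0, 0, 0, 0, 0, 0, 0, 0, 0, 0], jaw=[0, 0, 0, 0, 1, 1, 1, 1, 1, 1])

```text
t: 4.5
eef_pos: [443.2, -218.1, 36.5]
tcp_rot: [-0.896, 1.568, -0.789]
ft_force: [-0.7, 0.1, 6.0]
opening: 0.161
```

Call:
apply_moves([
  [0, 0, 1.5],
  [0, 0, 3],
  [0.4, 2, 4.1],
  [1, 4, 4.1],
  [1.5, 6, 4.1],
  [2, 8, 4.1],
  [2.5, 10, 4.1],
  [2.9, 11.5, 4.1],
  [2.9, 11.5, 3],
  [2.9, 11.5, 2],
  [2.9, 11.5, 2],
  [2.9, 11.5, 2],
  [2.9, 11.5, 2],
], yaw=[0, 0, 0, 0, 0, 0, 0, 0, 0, 0, 0, 0, 0], jaw=[1, 1, 1, 1, 1, 1, 1, 1, 1, 1, 1, 1, 1])

```text
t: 6.12
eef_pos: [516.1, 69.3, 87.5]
tcp_rot: [-0.627, 1.567, -0.519]
ft_force: [-0.7, -0.5, -0.5]
opening: 0.166
```

Run:
```python
from h import *
c=snap('wrist','w3');s=env.state();print(c['xyz'],s['eef_pos'],s['t'],s['ft_force'])
f=c['frame'][:,:,::-1].copy(); cv2.imwrite('pics/w3_b.png',cv2.resize(f,(768,576),interpolation=cv2.INTER_CUBIC))
crop('w3',180,130,330,245,5)
```

```text
[432.41031747  60.78843566 257.26583725] [516.0627658   69.33353254  87.4004816 ] 6.175 [-0.88037443 -0.12578008 -1.20157876]
```

View pics/w3_b.png

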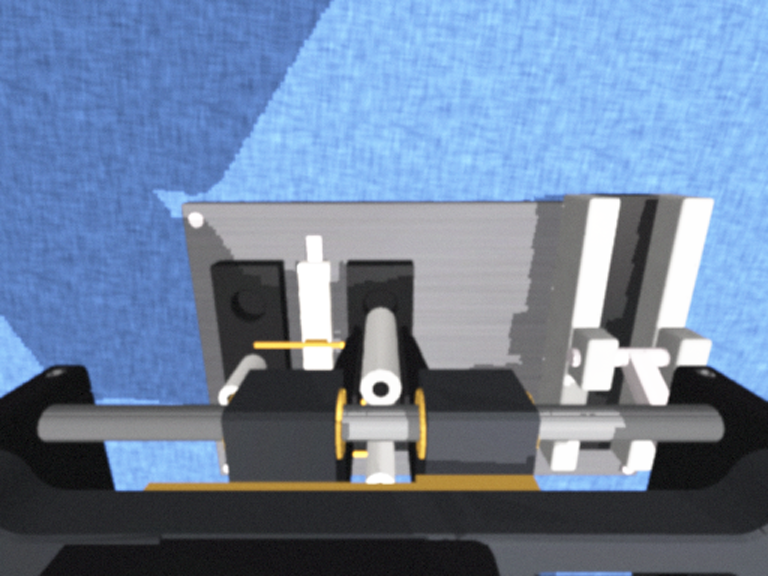

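View pics/w3_c180_130.png

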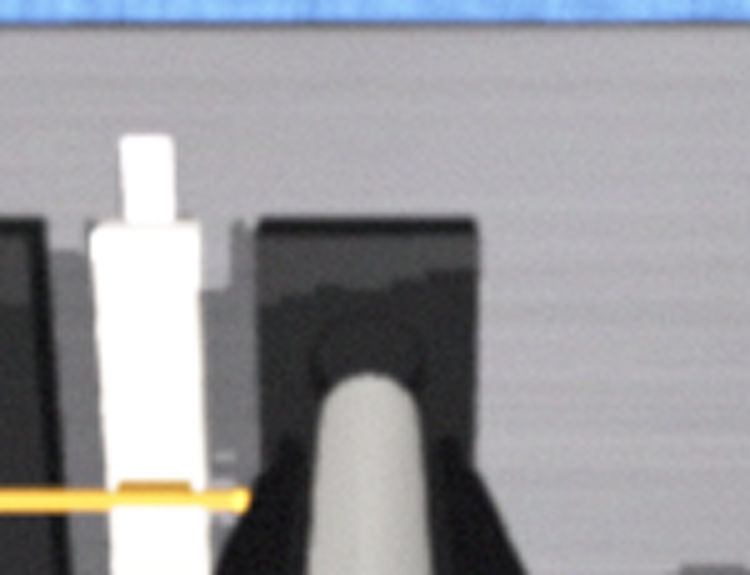

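Looks centred sideways (spacer 369, pocket rim 313–425, midpoint 369). Now I'll check along x.

Run:
```python
from h import *
np.set_printoptions(precision=2,suppress=True)
W=load('w3');a=lambda u,v,k=5,x=180,y=130:((u+.5)/k-.5+x,(v+.5)/k-.5+y)
e=np.array([.9943,.106])
b=atz(W,*a(369,374),50.9)[:2]+8*e; print('bottom c',b)
p=atz(W,*a(369,316),27)[:2]+10*e; print('pocket c',p)
blk=atz(W,*a(367,222),27); print('block edge',blk, 'pk by edge?')
print('top', atz(W,380/1.5,388/1.5,120.9))
g=cv2.createCLAHE(6,(4,4)).apply(cv2.cvtColor(W['frame'],cv2.COLOR_RGB2GRAY))[170:245,220:300]
cv2.imwrite('pics/w3g.png',cv2.resize(g,None,fx=8,fy=8,interpolation=cv2.INTER_CUBIC))
```

```text
bottom c [515.42  69.19]
pocket c [515.12  69.09]
block edge [488.03  65.82  27.  ] pk by edge?
top [514.9   69.29 120.9 ]
```

View pics/w3g.png

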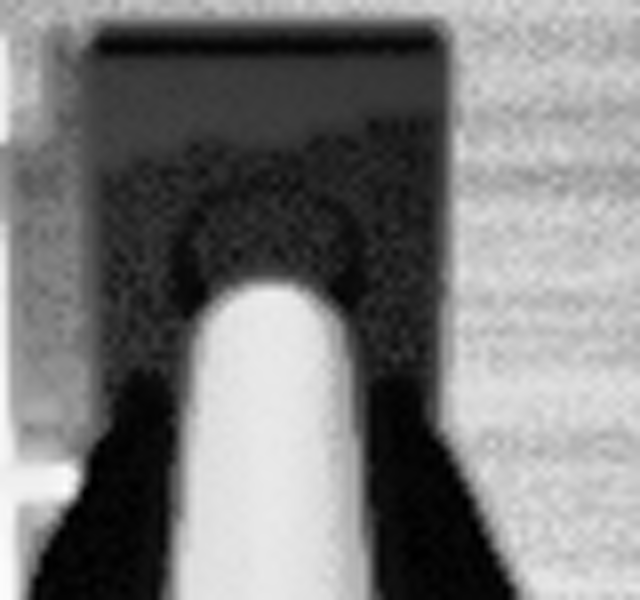

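Call:
apply_moves([
  [-0.02, 0, -0.4],
  [-0.02, 0, -0.7],
  [-0.02, 0, -0.9],
  [-0.02, 0, -1.1],
  [-0.02, 0, -1.25],
  [-0.02, 0, -1.38],
  [-0.02, 0, -1.38],
  [-0.02, 0, -1.38],
], yaw=[0, 0, 0, 0, 0, 0, 0, 0], jaw=[1, 1, 1, 1, 1, 1, 1, 1])

```text
t: 7.18
eef_pos: [515.6, 69.3, 53.0]
tcp_rot: [-0.622, 1.566, -0.514]
ft_force: [0.5, 0.1, -0.4]
opening: 0.161
```

Run:
```python
from h import *
c=snap('wrist','w4');s=env.state();print(s['eef_pos'],s['t'],s['ft_force'],s['moment'])
crop('w4',180,130,330,245,5)
```

```text
[515.64416949  69.33166583  53.05919077] 7.225 [ 0.32786628  0.43674635 -0.12888069] [ 0.0486718   0.00312058 -0.05381369]
```

View pics/w4_c180_130.png

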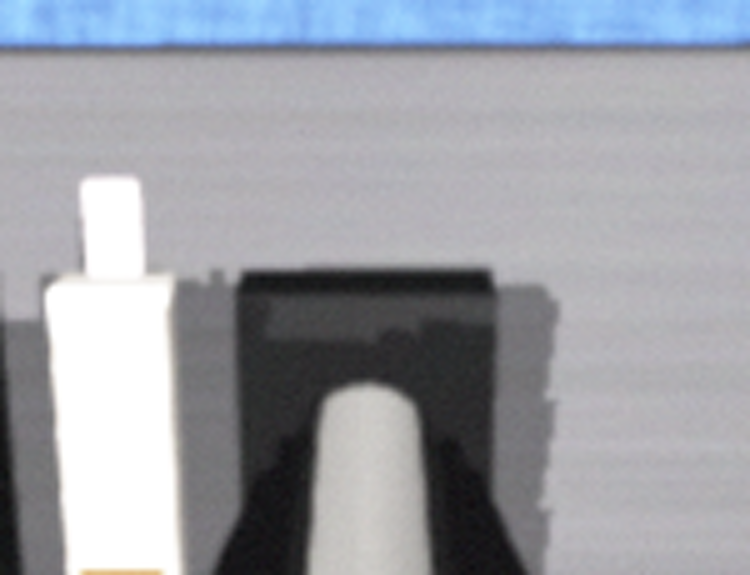

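It entered with no force; the spacer bottom is 1.6 mm above the pocket floor. Releasing, then on to the short one.

Call:
apply_moves([
  [-0.02, 0, 0],
  [-0.02, 0, 0],
  [-0.02, 0, 0],
  [0, 0, 0.8],
  [0, 0, 2.5],
  [0, 0, 4],
  [-0.5, -2.2, 4.2],
  [-1, -4.4, 4.2],
  [-1.5, -6.6, 4.2],
  [-2, -8.8, 4.2],
  [-2.5, -11, 4.2],
  [-3, -13.1, 4.2],
  [-3.5, -15.15, 4],
  [-3.52, -15.15, 2],
  [-3.52, -15.15, 1.9],
  [-3.52, -15.15, 1.9],
  [-3.52, -15.15, 1.9],
], yaw=[0, 0, 0, 0, 0, 0, 0, 0, 0, 0, 0, 0, 0, 0, 0, 0, 0], jaw=[0, 0, 0, 0, 0, 0, 0, 0, 0, 0, 0, 0, 0, 0, 0, 0, 0])

```text
t: 9.35
eef_pos: [428.5, -309.3, 102.1]
tcp_rot: [-0.695, 1.564, -0.586]
ft_force: [0.4, 0.4, 0.1]
opening: 0.495
```

Run:
```python
from h import *
c=snap('wrist','w5');s=env.state();p=s['eef_pos'];print(p,s['t'],s['ft_force'],1.5*proj(c,[p[0],p[1],50]))
f=c['frame'][:,:,::-1].copy(); cv2.imwrite('pics/w5_b.png',cv2.resize(f,(768,576),interpolation=cv2.INTER_CUBIC))
snap('scene','s5'); crop('s5',215,140,345,245,6)
```

```text
[ 428.3879776  -309.33984795  101.9970819 ] 9.4 [-0.69877018 -0.10131916  0.30124346] [380.37479304 311.31001885]
rot [-2.54438517e+00 -1.85529464e-04  1.12306152e+00]
```

View pics/w5_b.png

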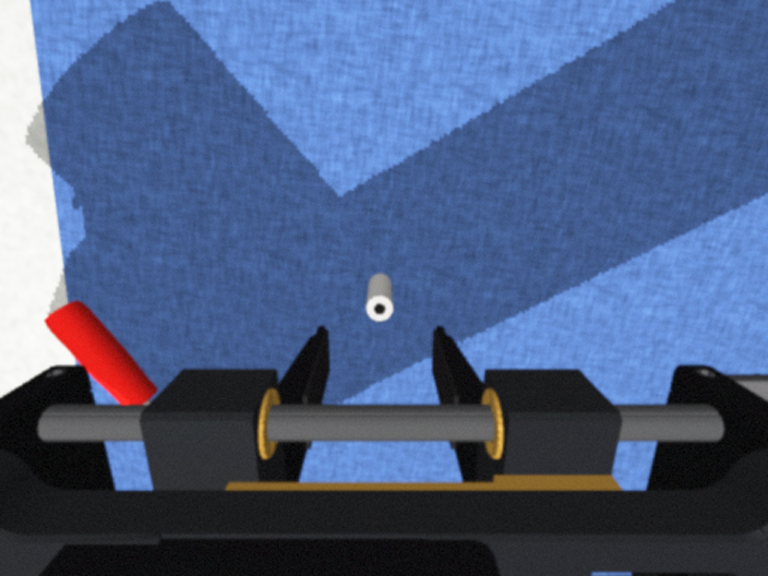

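View pics/s5_c215_140.png

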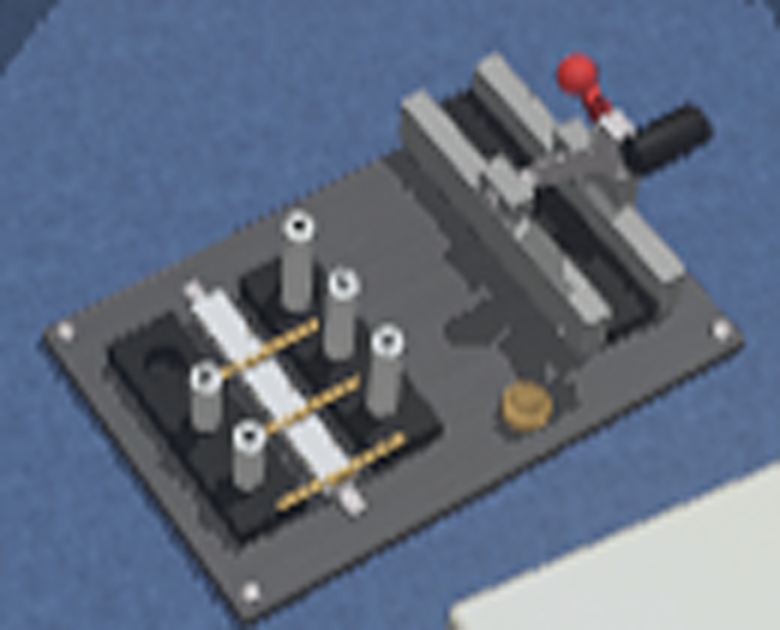

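The long spacer stands seated in its row, in line with the fixed tops. The short spacer is at (379,308), about 1.3 mm from the predicted axis. Gripping it.

Call:
apply_moves([
  [-0.05, 0, -1],
  [-0.05, 0, -2],
  [-0.05, 0, -2.9],
  [-0.05, 0, -3.32],
  [-0.05, 0, -3.32],
  [-0.05, 0, -3.32],
  [-0.05, 0, -3.32],
  [-0.05, 0, -3.32],
  [-0.05, 0, -3.32],
  [-0.05, 0, -3.32],
], yaw=[0, 0, 0, 0, 0, 0, 0, 0, 0, 0], jaw=[0, 0, 0, 0, 0, 1, 1, 1, 1, 1])

```text
t: 10.7
eef_pos: [427.1, -309.4, 19.0]
tcp_rot: [-0.697, 1.564, -0.588]
ft_force: [-0.1, -0.2, 3.2]
opening: 0.163
```

Call:
apply_moves([
  [0, 0, 1.5],
  [0, 0, 3],
  [0.6, 2, 4],
  [1.3, 4, 4],
  [2, 6, 4],
  [2.6, 8, 4],
  [3.2, 10, 4],
  [3.88, 11.96, 4],
  [3.88, 11.96, 3],
  [3.88, 11.96, 2],
  [3.88, 11.96, 1.8],
  [3.88, 11.96, 1.8],
  [3.88, 11.96, 1.8],
], yaw=[0, 0, 0, 0, 0, 0, 0, 0, 0, 0, 0, 0, 0], jaw=[1, 1, 1, 1, 1, 1, 1, 1, 1, 1, 1, 1, 1])

```text
t: 12.32
eef_pos: [524.5, -10.6, 64.9]
tcp_rot: [-0.628, 1.563, -0.52]
ft_force: [-0.3, -0.0, -0.2]
opening: 0.166
```

Run:
```python
from h import *
W=c=snap('wrist','w6');s=env.state();print(s['eef_pos'],s['t'],s['ft_force'])
crop('w6',180,130,330,245,5)
g=cv2.createCLAHE(6,(4,4)).apply(cv2.cvtColor(W['frame'],cv2.COLOR_RGB2GRAY))[170:245,220:300]
cv2.imwrite('pics/w6g.png',cv2.resize(g,None,fx=8,fy=8,interpolation=cv2.INTER_CUBIC))
```

```text
[524.49616598 -10.61922217  64.86070709] 12.375 [-0.66776817  0.87955812 -0.85521546]
```

View pics/w6_c180_130.png

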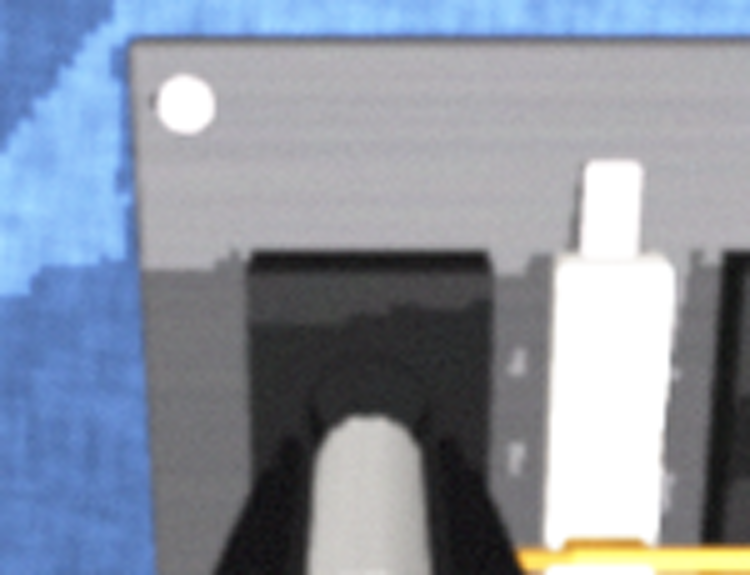

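View pics/w6g.png

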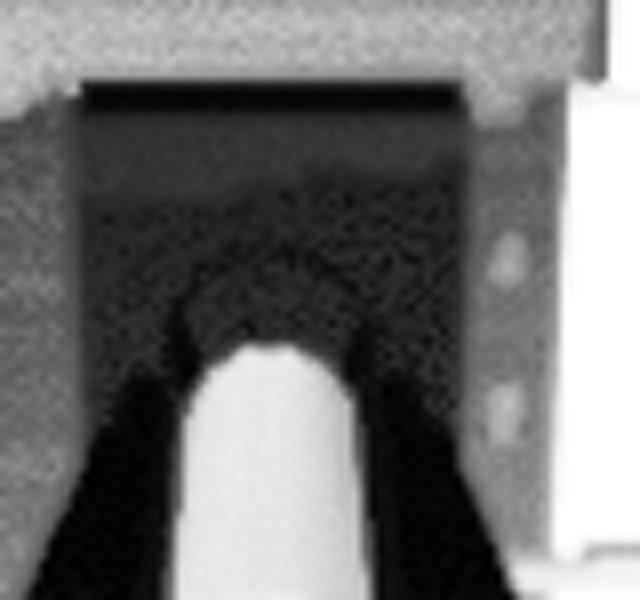

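Run:
```python
from h import *
np.set_printoptions(precision=2,suppress=True)
e=np.array([.9943,.106])
for t,v1,z,v2,vb in (('w3',281,50.9,186,42),('w6',343,45.9,246,97)):
    W=load(t);a=lambda u,v:((u+.5)/8-.5+220,(v+.5)/8-.5+170)
    print(t,'bottom',atz(W,*a(269,v1),z)[:2]+8*e,'pocket',atz(W,*a(269,v2),27)[:2]+10*e)
```

```text
w3 bottom [515.69  69.04] pocket [515.16  68.9 ]
w6 bottom [523.83 -10.91] pocket [522.85 -11.12]
```

Call:
apply_moves([
  [-0.03, 0.01, -0.3],
  [-0.03, 0.01, -0.5],
  [-0.03, 0.01, -0.7],
  [-0.03, 0.01, -0.9],
  [-0.03, 0.01, -1.05],
  [-0.03, 0.01, -1.18],
  [-0.03, 0.01, -1.18],
  [-0.03, 0.01, -1.18],
], yaw=[0, 0, 0, 0, 0, 0, 0, 0], jaw=[1, 1, 1, 1, 1, 1, 1, 1])

```text
t: 13.38
eef_pos: [523.8, -10.4, 35.5]
tcp_rot: [-0.621, 1.563, -0.513]
ft_force: [0.7, 0.5, 0.7]
opening: 0.163
```

Run:
```python
from h import *
s=env.state();print(s['eef_pos'],s['t'],s['ft_force'],s['moment'],s['joints'])
```

```text
[523.7904656  -10.38583039  35.46899895] 13.375 [0.7491349  0.52104574 0.65602304] [ 0.00494786  0.02251522 -0.0077959 ] [-0.14442405  0.6084929   1.97163593 -0.00554153  0.5539126  -1.81858248]
```

Seated with no load. I'll release, rise, and go look at the catch from above.

Call:
apply_moves([
  [-0.02, 0, 0],
  [-0.02, 0, 0],
  [-0.02, 0, 0],
  [-0.02, 0, 0.8],
  [-0.02, 0, 2.5],
  [-0.02, 0, 4.5],
  [-0.02, 0, 6.5],
  [-0.4, 2, 8],
  [-0.8, 4, 8],
  [-0.95, 6, 8],
  [-0.95, 6.4, 8],
  [-0.95, 6.4, 8],
], yaw=[0, 0, 0, 0, 0, 0, 0, 0, 0, 0, 0, 0], jaw=[0, 0, 0, 0, 0, 0, 0, 1, 1, 1, 1, 1])

```text
t: 14.88
eef_pos: [500.0, 149.8, 235.4]
tcp_rot: [-0.647, 1.563, -0.537]
ft_force: [0.1, -0.1, -0.4]
opening: 0.039
```

Run:
```python
from h import *
W=c=snap('wrist','w7');s=env.state();print(s['eef_pos'],s['t'],s['ft_force'])
f=c['frame'][:,:,::-1].copy(); cv2.imwrite('pics/w7_b.png',cv2.resize(f,(768,576),interpolation=cv2.INTER_CUBIC))
snap('scene','s7'); crop('s7',215,140,345,245,6)
```

```text
[500.08538794 149.11055346 235.32393562] 14.925 [ 0.42015766  0.12682211 -1.02022412]
rot [-2.54438517e+00 -1.85529464e-04  1.12306152e+00]
```

View pics/w7_b.png

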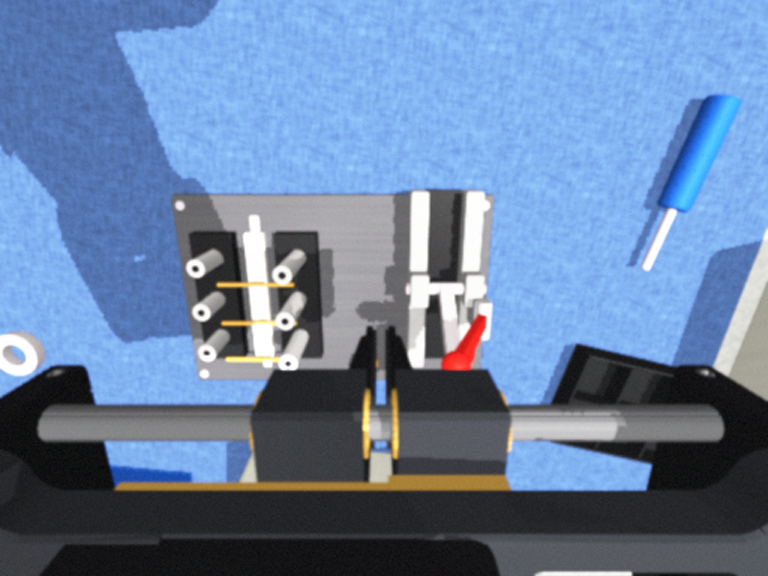

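View pics/s7_c215_140.png

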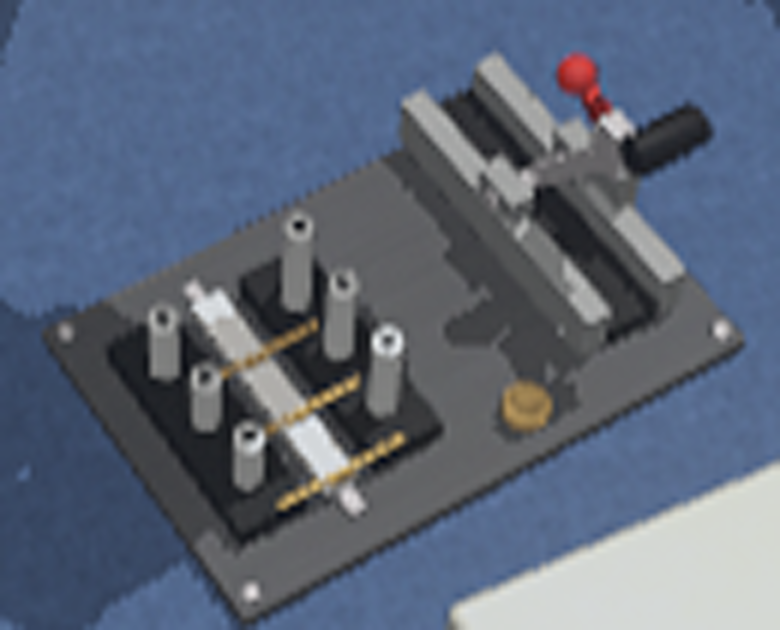

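Both spacers stand in line with their fixed neighbours. I'll check that numerically and measure the knob from two wrist views.

Run:
```python
from h import *
np.set_printoptions(precision=1,suppress=True)
snap('top','t7'); crop('t7',170,160,275,235,7); crop('w7',110,140,215,250,5); crop('w7',255,180,335,250,8); crop('w1',330,180,420,270,7)
```

```text
rot [-3.   0.  -1.6]
```

View pics/w7_c110_140.png

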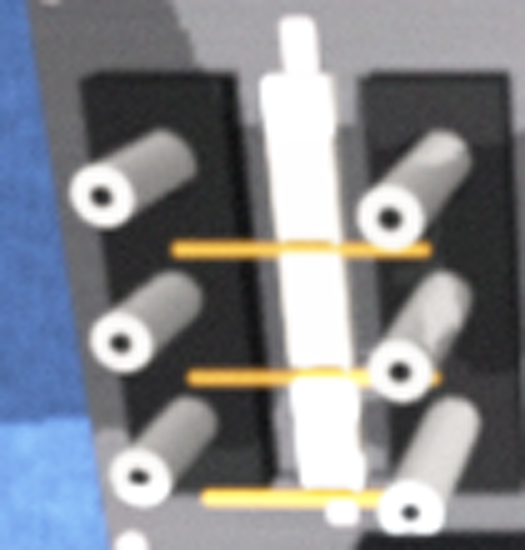

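View pics/w7_c255_180.png

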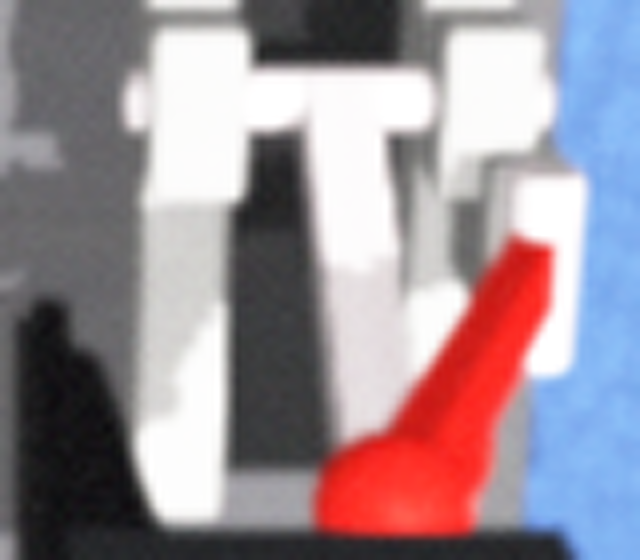

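View pics/w1_c330_180.png

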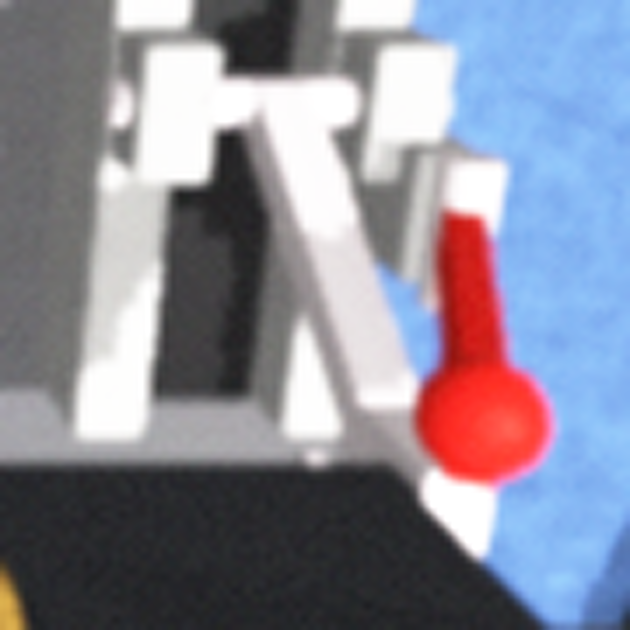

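View pics/t7_c170_160.png

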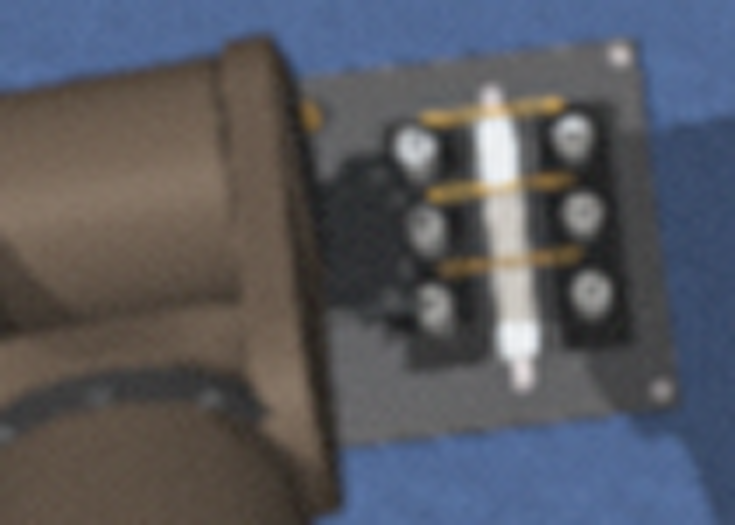

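Run:
```python
from h import *
np.set_printoptions(precision=1,suppress=True)
W7=load('w7');W1=load('w1');S=load('s7');T=load('t7')
a=lambda u,v,k,x,y:((u+.5)/k-.5+x,(v+.5)/k-.5+y)
for n,p,z in (('short',(101,195),65),('S1',(123,341),65),('S2',(141,475),65),('long',(390,217),85),('L1',(401,371),85),('L2',(410,511),85)):
    print(n,atz(W7,*a(*p,5,110,140),z))
for n,p,q in (('short',(163,318),(591,294)),('S1',(206,379),(582,214)),('long',(299,227),(435,306)),('L1',(344,285),(428,227))):
    print(n,*tri([(S,*a(*p,6,215,140)),(T,*a(*q,7,170,160))]))
print('knob',*tri([(W7,*a(398,512,8,255,180)),(W1,*a(484,423,7,330,180))]))
print('handle/lug end', proj(W1,[600,220,170]))
```

```text
short [522.9 -10.7  65. ]
S1 [563.3  -5.9  65. ]
S2 [603.   -1.7  65. ]
long [514.3  69.1  85. ]
L1 [555.   73.4  85. ]
L2 [594.6  77.3  85. ]
short [524.3  -8.6  62.3] [np.float64(0.2637175163640156), np.float64(0.26371751636398016)]
S1 [565.6  -4.4  61.3] [np.float64(0.33025960749229305), np.float64(0.3302596074923536)]
long [516.4  70.1  82.9] [np.float64(0.50553665677867), np.float64(0.5055366567785943)]
L1 [556.8  74.2  81.8] [np.float64(1.048302767084142), np.float64(1.048302767084077)]
knob [540.9 205.3 162.3] [np.float64(0.1695506558813463), np.float64(0.1695506558813531)]
handle/lug end [401.1 289.4]
```

Wrist views put both spacers on line with their neighbours at 40 mm pitch. The knob is at (541,205,162), which is consistent with the 159 expected. Pushing it over with closed fingertips.

Call:
apply_moves([
  [1.2, 0.5, 0],
  [1.68, 0.65, -1.2],
  [1.68, 0.65, -3],
  [1.68, 0.65, -3.4],
  [1.68, 0.65, -3.4],
  [1.63, 1.13, -3.4],
  [1.58, 1.6, -3.4],
  [1.53, 2.08, -3.4],
  [1.48, 2.56, -3.4],
  [1.43, 3.04, -3.4],
  [1.37, 3.51, -3.4],
  [1.32, 3.99, -3.4],
  [1.27, 4.47, -3.45],
  [1.22, 4.94, -3.55],
  [1.17, 5.42, -3.7],
  [1.12, 5.9, -3.81],
  [1.12, 5.9, -3.81],
  [1.12, 5.9, -3.81],
], yaw=[0, 0, 0, 0, 0, 0, 0, 0, 0, 0, 0, 0, 0, 0, 0, 0, 0, 0], jaw=[1, 1, 1, 1, 1, 1, 1, 1, 1, 1, 1, 1, 1, 1, 1, 1, 1, 1])

```text
t: 17.27
eef_pos: [528.3, 296.1, 140.2]
tcp_rot: [-0.634, 1.563, -0.527]
ft_force: [-1.2, 0.8, 1.2]
opening: 0.007
```

Run:
```python
from h import *
W=c=snap('wrist','w8');s=env.state();print(s['eef_pos'],s['t'],s['ft_force'])
f=c['frame'][:,:,::-1].copy(); cv2.imwrite('pics/w8_b.png',cv2.resize(f,(768,576),interpolation=cv2.INTER_CUBIC))
snap('scene','s8'); crop('s8',250,110,370,210,6)
```

```text
[528.32588101 295.94991083 140.25654099] 17.325 [ 1.40111147  0.17561025 -0.22535599]
rot [-2.54438517e+00 -1.85529464e-04  1.12306152e+00]
```

View pics/w8_b.png

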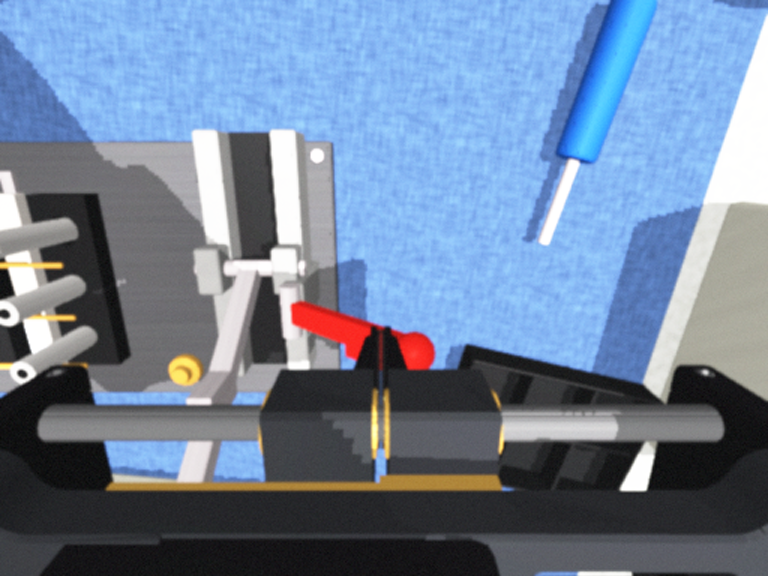

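View pics/s8_c250_110.png

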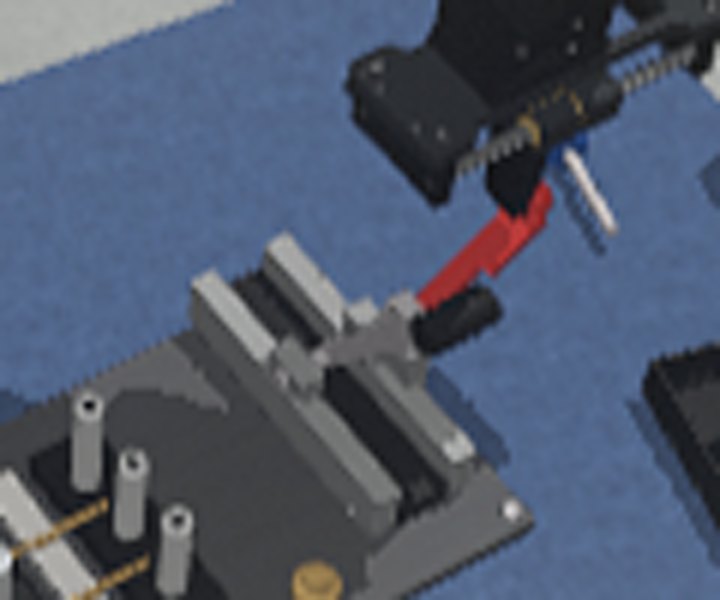

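The catch now leans to the left, with the knob at (416,350) and resting against the fingers. I'll rise, open and hover over the handle while checking the catch angle.

Call:
apply_moves([
  [0, -0.2, 1],
  [0, -0.2, 2.5],
  [0.3, -0.4, 4.4],
  [1.3, -1.5, 4.4],
  [2.3, -2.6, 4.4],
  [2.81, -3.06, 4.4],
  [2.81, -3.06, 4.4],
  [2.81, -3.06, 4.4],
], yaw=[0, 0, 0, 0, 0, 0, 0, 0], jaw=[1, 1, 1, -0.4, -0.4, -0.4, -0.4, -0.4])

```text
t: 18.38
eef_pos: [597.9, 220.0, 250.2]
tcp_rot: [-0.637, 1.563, -0.531]
ft_force: [0.5, 0.4, 0.3]
opening: 0.471
```

Run:
```python
from h import *
np.set_printoptions(precision=2,suppress=True)
W=c=snap('wrist','w9');s=env.state();p=s['eef_pos'];print(p,s['t'],s['opening'],s['ft_force'],1.5*proj(c,[p[0],p[1],170.5]))
f=c['frame'][:,:,::-1].copy(); cv2.imwrite('pics/w9_b.png',cv2.resize(f,(768,576),interpolation=cv2.INTER_CUBIC))
snap('scene','s9'); crop('s9',250,110,370,210,6)
```

```text
[597.9  220.19 250.27] 18.425 0.5179020073656592 [-0.66  0.43 -0.01] [380.82 296.1 ]
rot [-2.54 -0.    1.12]
```

View pics/w9_b.png

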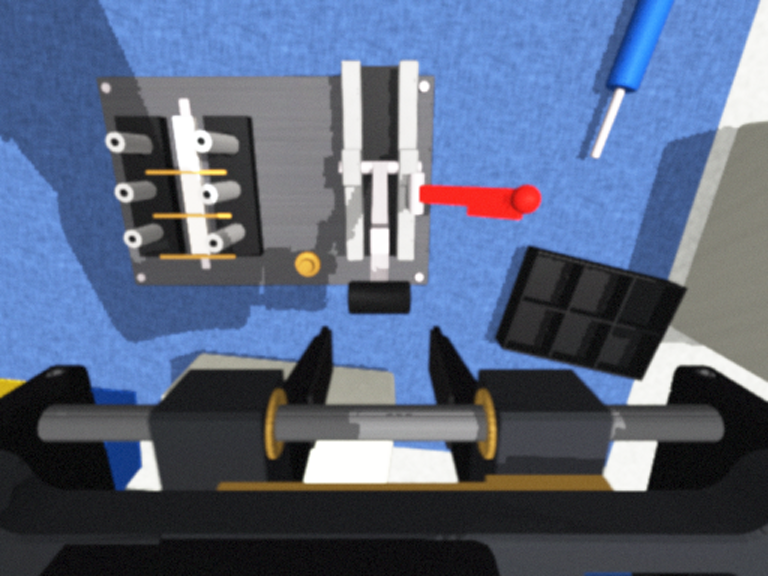

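View pics/s9_c250_110.png

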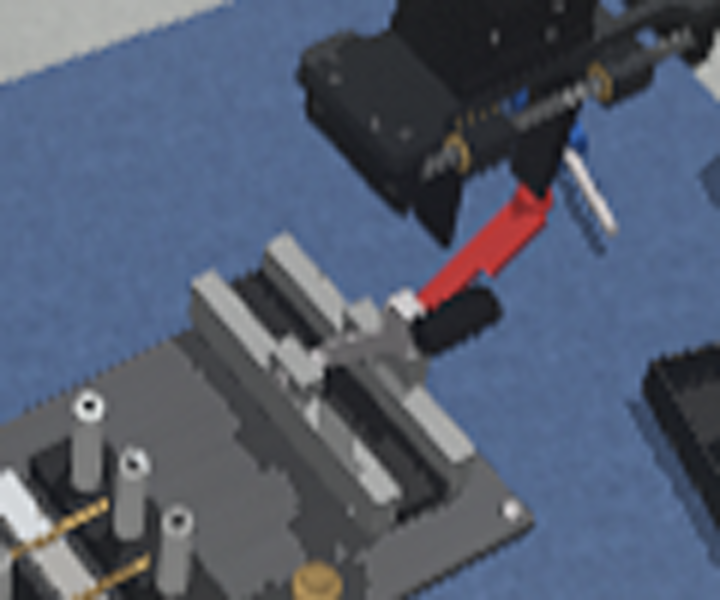

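Run:
```python
from h import *
from scipy.optimize import brentq, minimize_scalar
np.set_printoptions(precision=2,suppress=True)
W=load('w9')
print('axle',atz(W,379/1.5,167/1.5,55), atz(W,379.5/1.5,297/1.5,170.5))
e=np.array([.9943,.106,0]);n=np.array([-.106,.9943,0]);k=np.array([540.9,205.3,159.0])
h=k+43.15*n; h[2]=80
for l in (.5,.6,.7,.8,.9): print(l,1.5*proj(W,h+90*(np.sin(l)*n+[0,0,np.cos(l)])))
H=np.array([519.6,211.2,55])
for t in (0,.15,.3,.45,.6,.75,.9,1.0,1.03):
    g=H+140*(np.sin(.6-t)*e+np.array([0,0,np.cos(.6-t)])); tc=g-[0,0,18.8]; print(t,tc,'units from handle', (tc-(H+140*(np.sin(.6)*e+np.array([0,0,np.cos(.6)]))-[0,0,18.8]))/25)
```

```text
axle [519.87 209.83  55.  ] [598.61 219.4  170.5 ]
0.5 [503.32 203.47]
0.6 [513.14 202.74]
0.7 [521.49 201.92]
0.8 [528.29 201.02]
0.9 [533.55 200.08]
0 [598.2  219.58 151.75] units from handle [0. 0. 0.]
0.15 [580.15 217.65 162.26] units from handle [-0.72 -0.08  0.42]
0.3 [560.74 215.59 169.95] units from handle [-1.5  -0.16  0.73]
0.45 [540.4  213.42 174.63] units from handle [-2.31 -0.25  0.92]
0.6 [519.6 211.2 176.2] units from handle [-3.14 -0.34  0.98]
0.75 [498.8  208.98 174.63] units from handle [-3.98 -0.42  0.92]
0.9 [478.46 206.81 169.95] units from handle [-4.79 -0.51  0.73]
1.0 [465.39 205.42 165.15] units from handle [-5.31 -0.57  0.54]
1.03 [461.57 205.01 163.46] units from handle [-5.47 -0.58  0.47]
```

The lever handle is at (598.5,219.5,170.5), under the TCP to within 1 mm. The catch lean is about 0.75, so its joint value is about 1.25. Descending to pinch the handle ends.

Call:
apply_moves([
  [0.01, -0.03, -0.5],
  [0.01, -0.03, -1.5],
  [0.01, -0.03, -2.5],
  [0.01, -0.03, -3.4],
  [0.01, -0.03, -3.94],
  [0.01, -0.03, -3.94],
  [0.01, -0.03, -3.94],
  [0.01, -0.03, -3.94],
  [0.01, -0.03, -3.94],
  [0.01, -0.03, -3.94],
  [0.01, -0.03, -3.94],
], yaw=[0, 0, 0, 0, 0, 0, 0, 0, 0, 0, 0], jaw=[-0.4, -0.4, -0.4, -0.4, -0.4, -0.4, 1, 1, 1, 1, 1])

```text
t: 19.85
eef_pos: [598.5, 218.7, 152.4]
tcp_rot: [-0.645, 1.562, -0.538]
ft_force: [1.0, -4.6, 2.5]
opening: 0.42
```

Run:
```python
from h import *
c=snap('wrist','w10');s=env.state();p=s['eef_pos'];print(p,s['t'],s['opening']*95,s['ft_force'])
f=c['frame'][:,:,::-1].copy(); cv2.imwrite('pics/w10_b.png',cv2.resize(f,(768,576),interpolation=cv2.INTER_CUBIC))
```

```text
[598.50996255 218.75942962 152.3571666 ] 19.9 39.56938738023824 [ 0.72147229 -5.19329095  1.74974278]
```

View pics/w10_b.png

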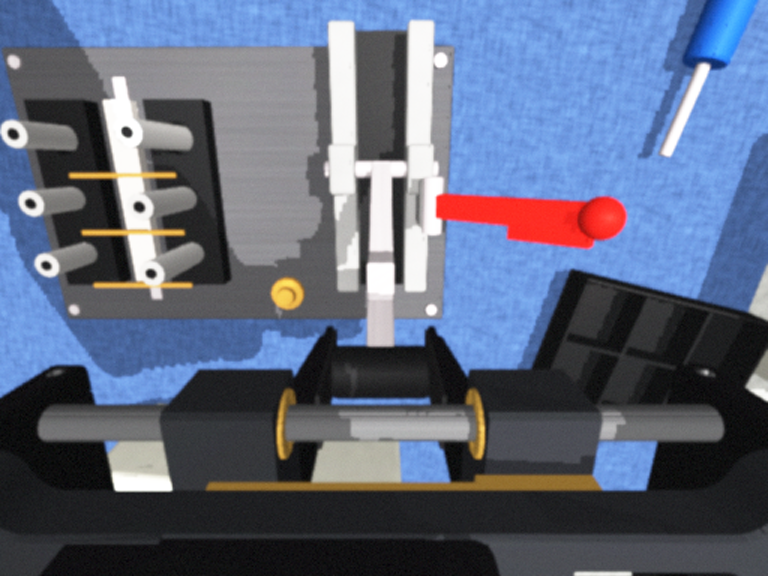

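The handle is pinched by its ends (39.6 mm). Pulling along the arc.

Call:
apply_moves([
  [-0.47, -0.03, 0.29],
  [-0.98, -0.08, 0.54],
  [-1.5, -0.14, 0.73],
  [-2.04, -0.2, 0.87],
  [-2.59, -0.26, 0.95],
  [-3.14, -0.32, 0.98],
  [-3.7, -0.37, 0.95],
  [-4.25, -0.43, 0.87],
  [-4.79, -0.49, 0.73],
  [-5.05, -0.52, 0.64],
  [-5.31, -0.55, 0.54],
  [-5.31, -0.55, 0.54],
  [-5.31, -0.55, 0.54],
  [-5.31, -0.55, 0.54],
], yaw=[0, 0, 0, 0, 0, 0, 0, 0, 0, 0, 0, 0, 0, 0], jaw=[1, 1, 1, 1, 1, 1, 1, 1, 1, 1, 1, 1, 1, 1])

```text
t: 21.65
eef_pos: [467.3, 204.4, 168.3]
tcp_rot: [-0.439, 1.556, -0.331]
ft_force: [1.6, -9.7, 18.4]
opening: 0.412
```

Run:
```python
from h import *
c=snap('wrist','w11');s=env.state();p=s['eef_pos'];print(p,s['t'],s['opening']*95,s['ft_force'],s['moment'])
f=c['frame'][:,:,::-1].copy(); cv2.imwrite('pics/w11_b.png',cv2.resize(f,(768,576),interpolation=cv2.INTER_CUBIC))
snap('scene','s11'); crop('s11',215,110,345,210,6)
```

```text
[467.36124566 204.42349582 168.36288767] 21.7 39.32130919750116 [ 1.44251425 -9.07797913 18.14578707] [-1.6662122  -0.64164221 -0.15231574]
rot [-2.54438517e+00 -1.85529464e-04  1.12306152e+00]
```

View pics/w11_b.png

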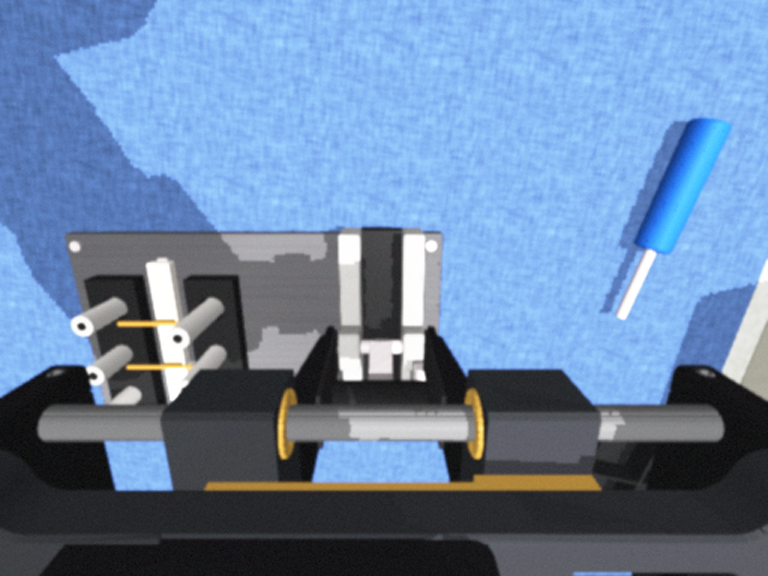

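View pics/s11_c215_110.png

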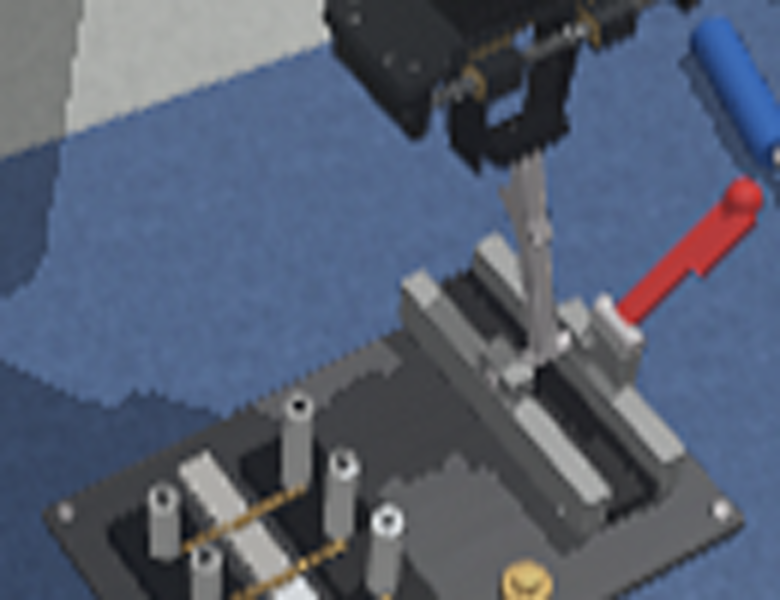

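Call:
apply_moves([
  [-0.1, 0.0, 0],
  [-0.12, 0.01, -0.02],
  [-0.12, 0.01, -0.02],
  [-0.12, 0.01, -0.02],
], yaw=[0, 0, 0, 0], jaw=[1, 1, 1, 1])

```text
t: 22.25
eef_pos: [465.8, 204.2, 168.3]
tcp_rot: [-0.386, 1.553, -0.279]
ft_force: [10.1, -5.6, -7.0]
opening: 0.415
```

Run:
```python
from h import *
np.set_printoptions(precision=2,suppress=True)
c=snap('scene','s12');s=env.state();p=s['eef_pos'];print(p,s['t'],s['opening']*95,s['ft_force'])
crop('s12',270,110,360,190,8)
crop('s12',215,140,345,245,6)
e=np.array([.9943,.106,0]);n=np.array([-.106,.9943,0]);H=np.array([519.6,211.2,55])+[2.2,1.7,0]
cv=lambda q:((q-[270,110]+.5)*8-.5)
print('hinge',cv(proj(c,H)))
for t in (.8,.88,.94,1.0): 
    d=np.sin(.6-t)*e+np.array([0,0,np.cos(.6-t)]); print(t,'mid100',cv(proj(c,H+100*d)),'handle',cv(proj(c,H+140*d)))
h=np.array([540.9,205.3,159.])+[2.2,1.7,0]+43.15*n;h[2]=80
for l in (.5,.6,.7,.8,.9): print(l,cv(proj(c,h+90*(np.sin(l)*n+[0,0,np.cos(l)]))))
```

```text
rot [-2.54 -0.    1.12]
[465.77 204.17 168.29] 22.3 39.34563475070617 [11.15 -6.64 -6.3 ]
hinge [287.17 466.37]
0.8 mid100 [282.72 272.26] handle [280.8  188.66]
0.88 mid100 [270.07 261.91] handle [262.76 174.36]
0.94 mid100 [260.73 255.1 ] handle [249.46 165.04]
1.0 mid100 [251.55 249.13] handle [236.44 156.96]
0.5 [518.79 247.97]
0.6 [533.15 247.87]
0.7 [545.98 249.6 ]
0.8 [557.18 253.11]
0.9 [566.64 258.34]
```

View pics/s12_c270_110.png

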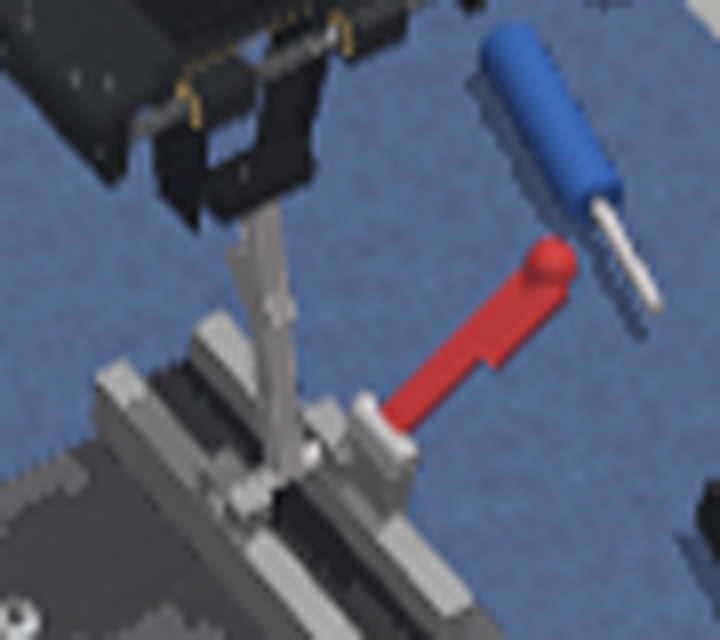

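View pics/s12_c215_140.png

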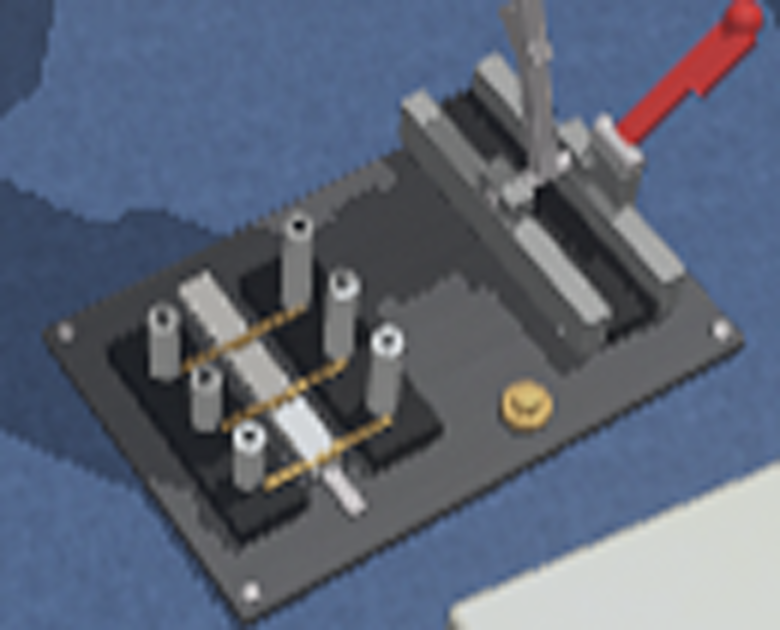

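The image hints at roughly 0.9 rad where the TCP suggests about 0.98. I'll pull further to find the stop by force.

Call:
apply_moves([
  [-0.2, 0.0, -0.05],
  [-0.3, 0.01, -0.1],
  [-0.35, 0.01, -0.12],
  [-0.35, 0.01, -0.12],
  [-0.35, 0.01, -0.12],
], yaw=[0, 0, 0, 0, 0], jaw=[1, 1, 1, 1, 1])

```text
t: 22.92
eef_pos: [458.7, 203.5, 165.7]
tcp_rot: [-0.379, 1.549, -0.271]
ft_force: [11.6, -10.9, -8.4]
opening: 0.414
```

Run:
```python
from h import *
np.set_printoptions(precision=2,suppress=True)
c=snap('scene','s13');s=env.state();p=s['eef_pos'];print(p,s['t'],s['opening']*95,s['ft_force'])
crop('s13',270,110,360,190,8)
snap('wrist','w13');crop('w13',200,200,310,260,7)
```

```text
rot [-2.54 -0.    1.12]
[458.72 203.47 165.68] 22.975 39.045912032858034 [ 12.63 -10.6   -7.57]
```

View pics/s13_c270_110.png

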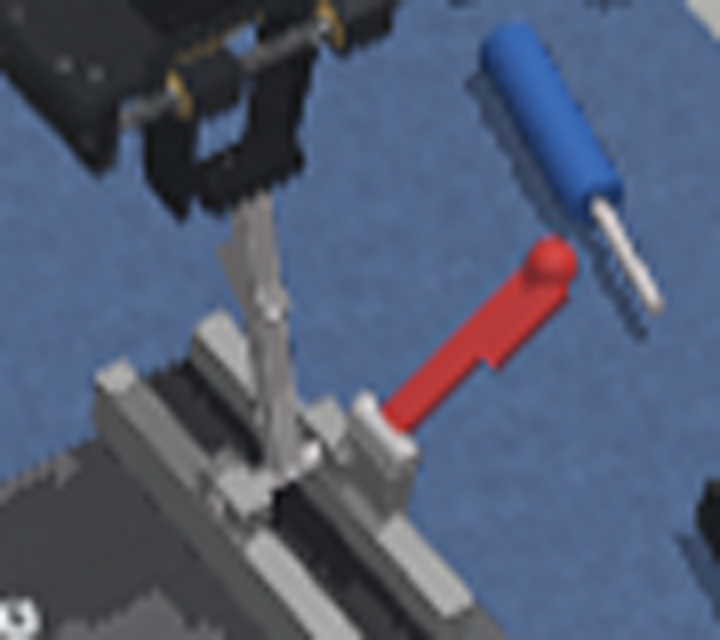

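View pics/w13_c200_200.png

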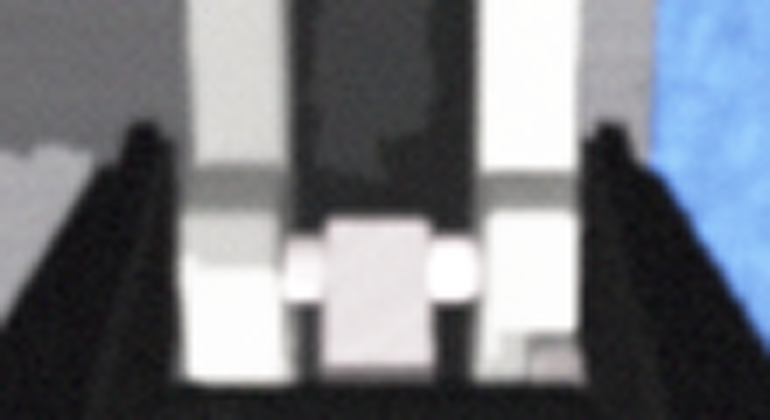

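The stem moved about 9 px with force unchanged, so the stop isn't reached yet. Pulling a little more.

Call:
apply_moves([
  [-0.15, 0.01, -0.05],
  [-0.3, 0.02, -0.1],
  [-0.4, 0.02, -0.15],
  [-0.4, 0.02, -0.15],
  [-0.4, 0.02, -0.15],
], yaw=[0, 0, 0, 0, 0], jaw=[1, 1, 1, 1, 1])

```text
t: 23.65
eef_pos: [450.6, 202.7, 162.3]
tcp_rot: [-0.396, 1.544, -0.288]
ft_force: [14.3, -14.3, -8.5]
opening: 0.41
```

Run:
```python
from h import *
np.set_printoptions(precision=2,suppress=True)
c=snap('scene','s14');s=env.state();p=s['eef_pos'];print(p,s['t'],s['opening']*95,s['ft_force'])
crop('s14',270,110,360,190,8)
```

```text
rot [-2.54 -0.    1.12]
[450.62 202.63 162.25] 23.7 39.0611324322418 [ 14.14 -14.31  -9.26]
```

View pics/s14_c270_110.png

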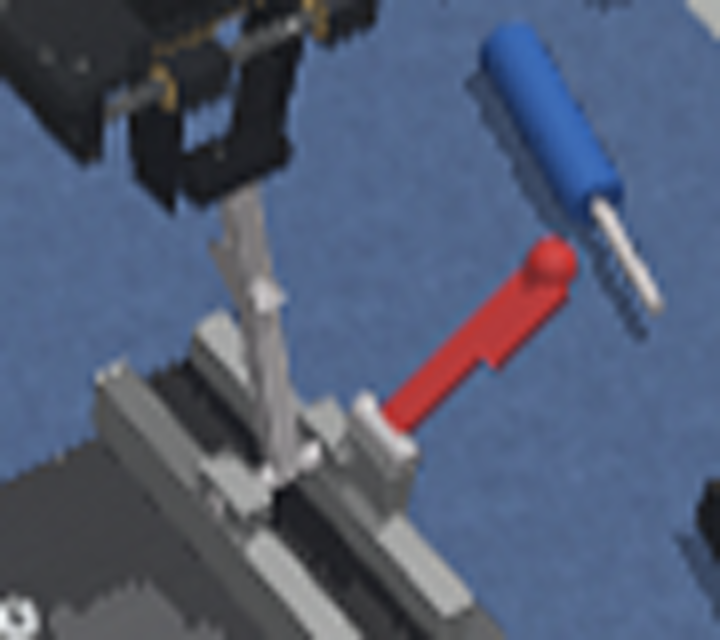

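Call:
apply_moves([
  [-0.15, -0.02, -0.04],
  [-0.3, -0.03, -0.08],
  [-0.4, -0.03, -0.12],
  [-0.4, -0.03, -0.12],
  [-0.4, -0.03, -0.12],
], yaw=[0, 0, 0, 0, 0], jaw=[1, 1, 1, 1, 1])

```text
t: 24.32
eef_pos: [447.6, 202.3, 161.4]
tcp_rot: [-0.229, 1.528, -0.12]
ft_force: [33.1, -7.5, -9.4]
opening: 0.394
```

Run:
```python
from h import *
np.set_printoptions(precision=2,suppress=True)
c=snap('scene','s15');s=env.state();p=s['eef_pos'];print(p,s['t'],s['opening']*95,s['ft_force'])
crop('s15',270,110,360,190,8)
f=snap('wrist','w15')['frame'][:,:,::-1]; cv2.imwrite('pics/w15_b.png',cv2.resize(f,(768,576),interpolation=cv2.INTER_CUBIC))
```

```text
rot [-2.54 -0.    1.12]
[447.56 202.28 161.39] 24.375 37.835811640976615 [32.27 -5.69 -9.34]
```

View pics/s15_c270_110.png

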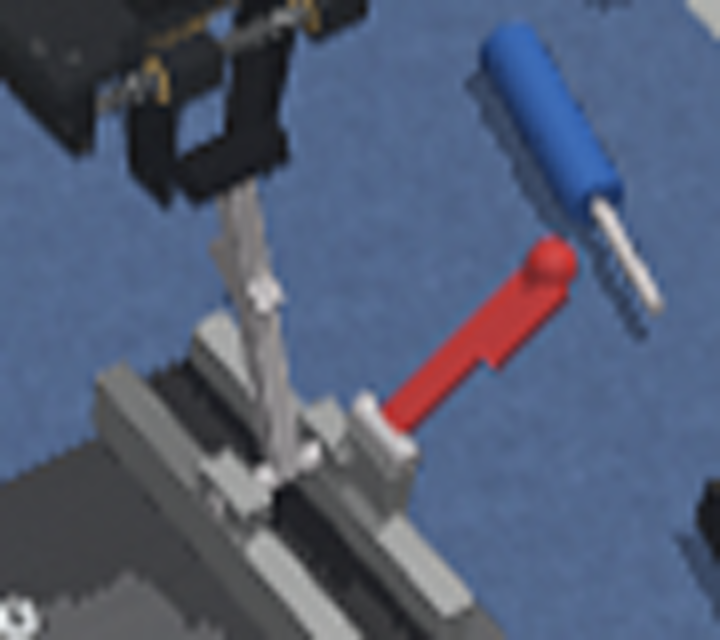

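View pics/w15_b.png

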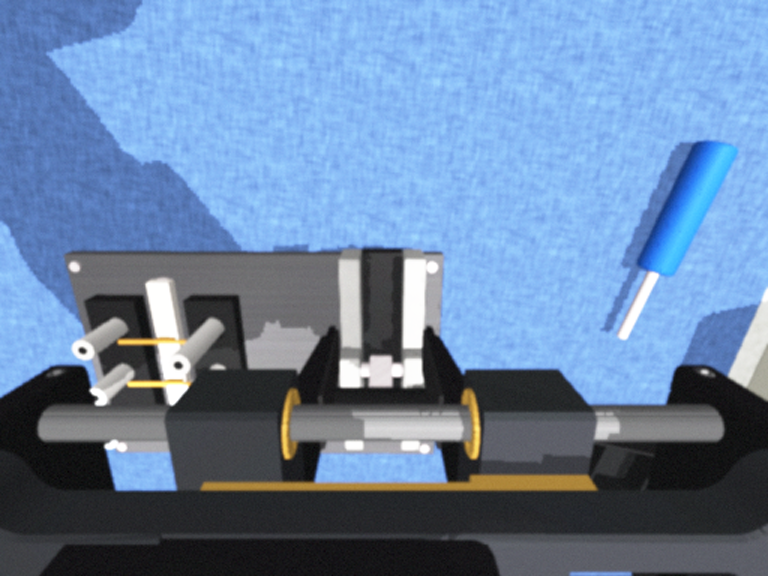

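Stop reached: the force jumped to 32 N with the handle still between the fingers. Easing to a light hold near the stop.

Call:
apply_moves([
  [-0.04, 0, 0],
  [-0.04, 0, 0],
  [-0.04, 0, 0],
  [-0.04, 0, 0],
  [-0.04, 0, 0],
  [-0.04, 0, 0],
], yaw=[0, 0, 0, 0, 0, 0], jaw=[1, 1, 1, 1, 1, 1])

```text
t: 25.18
eef_pos: [449.1, 202.2, 161.8]
tcp_rot: [-0.202, 1.523, -0.094]
ft_force: [16.1, -3.6, -13.4]
opening: 0.404
```

Run:
```python
from h import *
np.set_printoptions(precision=2,suppress=True)
c=snap('scene','s16');s=env.state();p=s['eef_pos'];print(p,s['t'],s['opening']*95,s['ft_force'])
f=c['frame'][120:260,200:370,::-1]; cv2.imwrite('pics/s16c.png',cv2.resize(f,None,fx=4.7,fy=4.2,interpolation=cv2.INTER_CUBIC))
crop('s16',270,110,360,190,8)
import time
s=env.state();print(s['eef_pos'],s['ft_force'],s['opening'])
```

```text
rot [-2.54 -0.    1.12]
[449.09 202.26 161.82] 25.225 38.45069015198327 [ 17.09  -2.86 -13.75]
[449.09 202.26 161.82] [ 17.09  -2.86 -13.75] 0.4047441068629818
```

View pics/s16_c270_110.png

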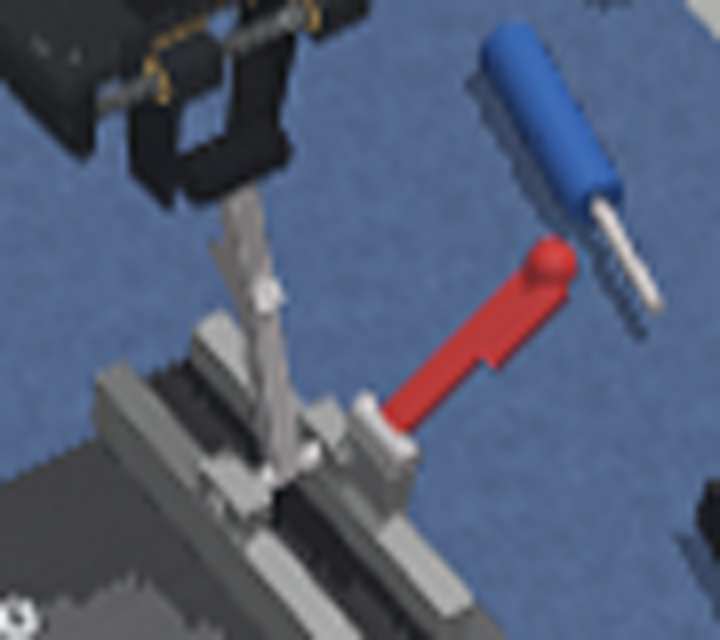

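View pics/s16c.png

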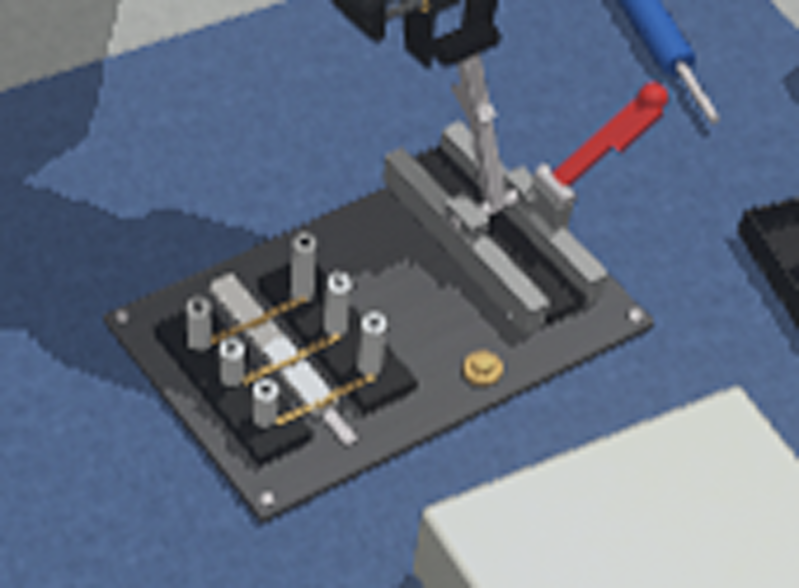

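The lever is at or near its stop, the catch is over, the contacts touch the spacers, and nothing else has moved. Handing in.

Run:
```python
from h import *
print(env.job_done()); s=env.state(); print(s['t'],s['eef_pos'],s['ft_force'],s['opening'])
```

```text
the job is handed in; nothing more can be done
None
the job is handed in; nothing more can be done
```

I carried out the whole sequence and handed the job in at about 25 s, with the lever held at or very near its stop. The hand-in gave no verdict, so these results are my own last checks.

- **Spacers:** both stand in their own rows' pockets, let go. Their tops are at the height of the fixed spacers beside them, about 40 mm from the nearest one. They went in with almost no force on the tool.
- **Catch:** I pushed it over to the left before pulling the lever. From the images it sits at about 1.25 rad; 1.1 was needed.
- **Lever:** I pinched the handle by its ends and pulled until the force jumped to about 32 N, which marks the stop. I then eased off to about 17 N towards the robot, with the fingers still gripping (opening about 38.5 mm).
- **Other things on the bench:** I saw none of the bystanders move in the last views. The last close view showed only the nut and parts of the torque driver and screw tray; I did not measure any of them.

**Disagreements:** after the first pull, the arm's position suggested about 0.98 rad, but the scene image showed only about 0.9. The handle had slipped a few mm between the fingers, so I pulled on to the stop; the image then agreed with about 1.0. The fixed cameras and the wrist camera also differed by a steady 2 mm or so, so I used the wrist camera's values.

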